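Open the bayonet filter housing and take out the used cartridge

ROBOT

A 6-joint arm with a two-finger parallel gripper is mounted at the origin on the work surface. World frame = base frame: x ahead of the robot, y to its left, z up, the work surface at z = 0. Lengths are in m, angles in rad, forces in N, time in s.
With the tool pointing down it reaches from about 0.225 to 0.875 m from the base axis. Payload 3.4 kg.
Tool frame: the origin (TCP) lies midway between the tips of the shut fingers; the grasp point (between the pads) lies 19 mm behind it (manip.pinch_z is the z of the grasp point in the tool frame, in m); z points along the fingers, x is the direction in which the jaws open and shut, and the axes are right-handed (so a half turn about z gives the same grasp; the last joint's range is limited). The gripper opens to 85 mm and grips with 20 to 120 N. Pads are 22 mm wide; open, the fingers measure 114 mm over their backs; the gripper's body (76 mm by 85 mm) begins 54 mm behind the grasp point. The pads swing forward as they close: fully open they stand 13 mm farther back than shut.
Start: joints at [-1.245, 0.276, 1.505, -0, 1.361, -0.121], TCP at [0.248, -0.519, 0.231] pointing down, gripper open.
Joint ranges: [-2.89, 2.89], [-0.75, 2.08], [0.22, 2.7], [-1.18, 4.32], [0.11, 2.71], [-2.7, 2.7]. Speed limits (rad/s): [2.57, 2.57, 3.14, 3.14, 3.14, 3.14].

INTERFACE

Orientations are given as a unit quaternion [w, x, y, z].
In Python, from rig import manip gives the robot as it stands. The module is installed in compiled form; this text tells all that it offers.
- The arm moves only by the tool drive_tool, never from a script. Its argument "steps" is a list of rows, each a list of 5 numbers: the shift along the tool's x, y, z in mm, then the turn about the tool's z in rad, then the gripper command: -1 is shut, 1 is fully open, values between are in proportion. A call has 1 to 5 rows; each row is the pose to reach, as a shift and turn from the pose measured when the call began, along the tool's axes at that moment; what a row does not reach only later rows make up. A row lasts 1/10 s, in which the tool goes at most 50 mm and 8.59 degrees, less where a joint would pass 70% of its speed; a pose out of reach is approached as far as the arm can. A call with a gripper value outside its range is refused whole. The fingers move at their own pace and stop on an object; "squeeze" is the grip in N (left out, the last holds). Time passes only in rows, so rows that repeat a pose let the fingers close. It gives the time, the measured TCP pose, the force and the opening at its end, in the units of the state.
- manip.get_state(): the state, without advancing time (a new reading comes with each control period).
- manip.get_image(name): name is "scene" or "top"; returns the picture (384x512x3 uint8, blue, green, red); there is no depth.
- manip.get_calibration(name): a dict with "camera_matrix" (3x3 intrinsics, pixels), "rvec" (rotation vector, rad) and "tvec" (3), from world to camera coordinates, as OpenCV has them. Camera axes: x right, y down, z forward; pixel columns grow to the right and rows downward; lengths in m; the calibration is good to about 2 mm. A picture is of the moment at which its call begins. get_calibration takes no time and is no camera call.
- manip.sign_off(): hands the job in, once; it reports no verdict.
Trained networks look in the newest picture that a camera, given by its name, has taken for a name from the list of things; names that differ only in an ending like _2 or _b are one class to them, and where a whole thing is asked for, a point or a joint stands for the part that bears it (a point fixed in the world has none). Each returns a list of dicts, best first, with "conf" (0 to 1); they miss things now and then, are a little off and sometimes report something else, mostly with a low value. They report only what shows in the picture. A call takes as long as a camera call. They do not tell look-alikes from the thing itself.
- manip.masks_of(camera, name): "pixels" (384x512 bool, what is visible of it) and "location" ([column, row] in pixels, amid what is visible of it).
The state is a dict: "clock": time; "qpos": joint angles; "qd": joint speeds; "effort": joint torques, N m; "position": TCP position; "ee_rot": TCP orientation; "contact_force": force on the tool from outside, world axes, zero at the start; "moment": the same for the moment, N m; "width": finger opening in m.
Only numpy, scipy, OpenCV 4.12 (cv2) and the standard library are available. Lean on these libraries where they do the work, as an engineer would, in place of code of your own. Each camera call takes 0.05 s, during which the arm holds its last target.

TASK

Open the leaning filter housing: twist its cover a quarter turn anticlockwise (seen from above the cover) to free the lugs while it stays seated, lift it off along its leaning axis and set it down gently, grip bar up and flat, on the floor of the square tray. Then draw the used filter cartridge out by its tab and stand it upright, gently, in the round pan. Leave both there, and leave the other parts on the bench where they are.

Things in the scene. Friction and masses are not known exactly. Their poses are not given: they have to be found in the camera images.
- canister: Aluminium canister of the filter housing, fixed to the bench on a steel foot, leaning 30 degrees from vertical, mouth roughly towards the robot. Origin: centre of the bore floor. z: the leaning axis, out of the mouth; x: away from the robot and up; y: level. Bore 64 mm across; a neck 74 mm across stands up inside the cover to z = 78 mm.
- seat (a point): Centre of the canister's flange face (z = 70 mm; 132 mm across) on which the cover sits. Axes as canister. On the flange two hooked retainers, 12 mm high, radius 49 to 67 mm, centred at -23 and 157 degrees about z (from x towards y), each spanning 70 degrees, hold the cover's lugs down.
- cover_foot (a point): Centre of the cover's open underside. The cover is a steel bell, 92 mm across, 58 mm high, hollow below, with two lugs at its lower edge (14 mm wide, 120 mm tip to tip) and on top a black grip bar 70 x 18 mm, 33 mm high (91 mm overall), in line with the lugs; 0.22 to 0.41 kg. z: its axis, towards the bar; x: along bar and lugs; y: across the bar.
- cover_grip (a point): Middle of the grip bar, on the cover's axis, 76 mm above its underside, 18 mm above the bell's top, 15 mm below the bar's top. Axes as cover_foot. Bar and lugs alike point along x. Lifted 65 mm along the axis, the cover is clear of neck and cartridge.
- cover_lug (a point): Middle of the lug on the cover's +x side, 55 mm from its axis, 3 mm above its underside. Locked, it stands about -43 degrees about the canister's z from the canister's x. Turned anticlockwise seen from above (+ about z, friction only), it is clear of the retainers past +25 degrees and meets a stop at about +48 degrees.
- cartridge_foot (a point): Centre of the cartridge's lower end. A pleated paper cylinder with black end plates, 57 mm across, 78 mm high, with a black tab on top, 34 mm wide (x), 18 mm thick (y), 40 mm high (118 mm overall); 0.12 to 0.22 kg. It stands loose in the bore, 3.5 mm clear all round, hidden under the cover. z: its axis, towards the tab.
- cartridge_tab (a point): Middle of the tab, on the cartridge's axis, 104 mm above its lower end, 26 mm above the end plate, 14 mm below the tab's top. Axes as cartridge_foot; seated, they lie within about 15 degrees of the canister's. Drawn 90 mm along the axis, the cartridge is clear of the housing.
- tray_in (a point): Centre of the inner floor of the fixed square steel tray, 180 mm square outside, 170 mm inside, walls 25 mm high, floor 5 mm above the bench. x and y along its sides.
- pan_in (a point): Centre of the inner floor of the fixed round steel pan, 132 mm across at the foot, 140 mm at the rim, 30 mm high, walls 4 mm, floor 5 mm above the bench.
- oil_bottle: Grey bottle, 60 mm across, 170 mm high, standing; origin at its underside. Leave alone.
- spray_can: Plain metal spray can, 56 mm across, 180 mm high, standing; origin at its underside. Leave alone.
- part_box: Blue box, 55 x 75 x 85 mm high; origin at the centre of its underside. Leave alone.
- regulator: Aluminium pressure regulator, 60 mm across (90 mm over its ears), 63 mm high, spout to +x; origin at its underside. Leave alone.
- latch: Black rubber T-shaped latch lying flat, 140 mm by 70 mm, 28 mm high; origin at its underside. Leave alone.
- metal_cup: Open steel cup, 60 mm across, 45 mm high; origin at its underside. Leave alone.
- sender: Brass gauge sender, 52 mm across, 83 mm high, standing; origin at its underside. Leave alone.
Mind the look-alikes: they are no part of the job. Leave any green look-alike of the part that bears pan_in alone.

How it is judged:
On the way, in this order (a step that is already met when the one before it is completed fails the run):
1. the cover has been turned clear of its retainers (more than about 65 degrees from locked) while still seated within 7 mm of the flange (y of cover_lug in the frame of canister above 0.022 m and x of cover_lug in the frame of canister above 0.02 m and z of cover_foot in the frame of canister between 0.066 and 0.077 m), for 0.1 s.
2. the cover has been lifted more than 50 mm off the flange while the cartridge stays in the bore (z of cover_foot in the frame of canister above 0.12 m and z of cartridge_foot in the frame of canister below 0.03 m), for 0.1 s.
3. the cover lies flat in the square tray, bar up (horizontal distance between cover_foot and tray_in below 0.055 m and angle between cover_foot's own z axis and vertical below 0.1 rad and height (world z) of cover_foot between 0.002 and 0.011 m and height (world z) of cover_grip above 0.05 m), for 0.2 s.
4. the cartridge has been drawn more than 70 mm up out of the bore (z of cartridge_foot in the frame of canister above 0.07 m), for 0.1 s.
At the end, for the whole second after the job is handed in: Released and at rest: the cover flat in the square tray, bar up (axis within 5 degrees of vertical, underside within 6 mm of the floor, within 55 mm of its centre); the cartridge upright in the round pan (within 5 degrees, foot within 6 mm of the floor, within 33 mm of its centre) (all of step 3 and horizontal distance between cartridge_foot and pan_in below 0.033 m and angle between cartridge_foot's own z axis and vertical below 0.1 rad and height (world z) of cartridge_foot below 0.011 m and height (world z) of cartridge_tab above 0.06 m and linear speed of each of cover, cartridge below 0.02 m/s and angular speed of each of cover, cartridge below 0.2 rad/s); the robot touches nothing.
It fails at once if another part on the bench is pushed more than 30 mm from its place or knocked over (distance of any of oil_bottle, spray_can, part_box, regulator, latch, metal_cup, sender from where it was at the start of the episode above 0.03 m or angle between any of oil_bottle, spray_can, part_box, regulator, latch, metal_cup, sender's own z axis and vertical above 0.5 rad).
It fails at once if the cover or cartridge is dropped or slammed into its tray or pan (over 80 N) (contact force between cover and tray above 80 N or contact force between cartridge and pan above 80 N).
It also fails if it takes over 62 s, if anything falls off the work surface, if the arm or the gripper's body presses on something with over 40 N, if the wrist force passes 120 N, or if a joint passes its speed limit or range.

## Working session

There is one attempt and no reset: what is moved stays moved. The work goes in short steps, Python scripts to look and compute and a tool call to move; the robot and the scene stay as the last step left them, time stands still between calls to the robot, and variables do not carry over. Pictures are saved under pics/ and viewed, and the job is handed in when it is done.

Besides the shell and the picture viewer there is one more tool, called after ">>>" in YAML: its name, and indented under it one key for each argument. drive_tool: Moves the arm, as the interface text tells. Its arguments: {"type":"object","properties":{"steps":{"type":"array","items":{"type":"array","items":{"type":"number"}}},"squeeze":{"type":"number"}},"required":["steps"]}

```bash
mkdir -p pics; ls
python3 - <<'E'
from rig import manip
import cv2
print(manip.get_state())
print(manip.pinch_z)
for c in ("scene","top"):
    im=manip.get_image(c); cv2.imwrite(f"pics/{c}0.png",cv2.resize(im,(800,600),interpolation=cv2.INTER_CUBIC)); cv2.imwrite(f"pics/raw_{c}0.png",im)
    print(manip.get_calibration(c))
E
```

```text
pics
{'clock': 0.0, 'qpos': array([-1.24498906e+00,  2.76647610e-01,  1.50613287e+00, -4.09101467e-06,
        1.36069073e+00, -1.21008731e-01]), 'qd': array([ 0.00053876, -0.00083947, -0.00088295,  0.00161332, -0.00053859,
        0.00077068]), 'effort': array([-1.81007584e-05, -4.16775262e+01, -2.45805770e+01, -4.16543098e-04,
        1.11028960e-02, -1.48342275e-05]), 'position': array([ 0.24827683, -0.51805917,  0.23040981]), 'ee_rot': array([-5.91247709e-04,  8.46196140e-01, -5.32870726e-01, -7.29844941e-04]), 'contact_force': array([ 0.79775002,  0.11147465, -0.12531611]), 'moment': array([-0.02480011, -0.00603784, -0.00040775]), 'width': 0.08549716824782211}
-0.0187
{'camera_matrix': array([[413.55461577,   0.        , 256.69946882],
       [  0.        , 413.55461577, 189.27911223],
       [  0.        ,   0.        ,   1.        ]]), 'rvec': array([ 1.97251228,  1.1967659 , -0.57184428]), 'tvec': array([-0.221805  , -0.17529339,  1.69891008])}
{'camera_matrix': array([[422.83303544,   0.        , 256.69507908],
       [  0.        , 422.83303544, 197.64640607],
       [  0.        ,   0.        ,   1.        ]]), 'rvec': array([ 2.19402719, -2.19294529,  0.08820228]), 'tvec': array([-0.01717916,  0.50465294,  1.17724002])}
```

View pics/scene0.png

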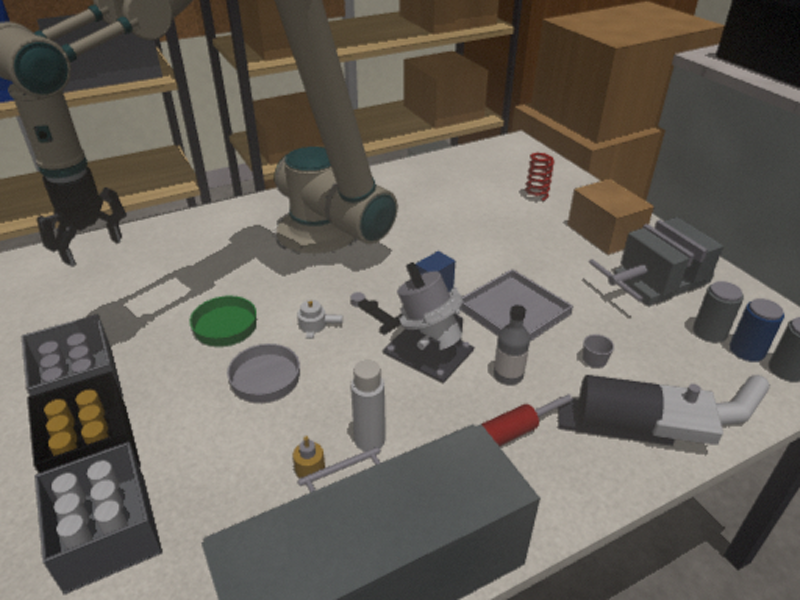

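View pics/top0.png

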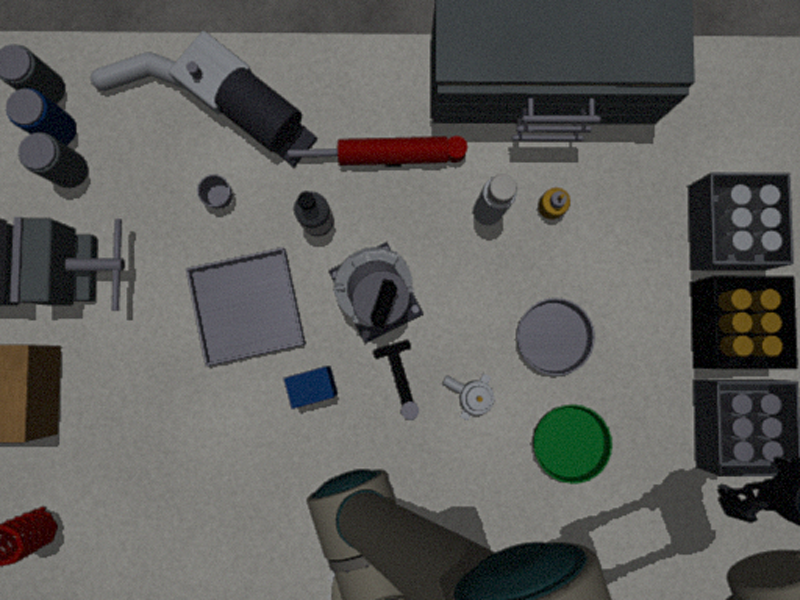

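```bash
cat > h.py <<'E'
import numpy as np, cv2
from scipy.spatial.transform import Rotation as R
from rig import manip
CAL={c:manip.get_calibration(c) for c in ("scene","top")}
def proj(c,P):
    k=CAL[c]; return cv2.projectPoints(np.asarray(P,float).reshape(-1,1,3),k["rvec"],k["tvec"],k["camera_matrix"],None)[0].reshape(-1,2)
def ray(c,uv):
    k=CAL[c]; M=cv2.Rodrigues(k["rvec"])[0]; d=np.linalg.inv(k["camera_matrix"])@np.array([uv[0],uv[1],1.]); return -M.T@k["tvec"].ravel(), M.T@d
def onplane(c,uv,z):
    o,d=ray(c,uv); return o+d*(z-o[2])/d[2]
def crop(im,x0,y0,x1,y1,name,W=780,H=580):
    s=min(W/(x1-x0),H/(y1-y0)); cv2.imwrite("pics/"+name,cv2.resize(im[y0:y1,x0:x1],None,fx=s,fy=s,interpolation=cv2.INTER_CUBIC))
    return s
E
python3 - <<'E'
from h import *
import pickle
names=["canister","cover_foot","cartridge_foot","tray_in","pan_in","latch","part_box","regulator","oil_bottle","spray_can","metal_cup","sender"]
out={}
for c in ("scene","top"):
    im=manip.get_image(c)
    for n in names[:2]+names[3:6]+names[6:8]:
        r=manip.masks_of(c,n); out[c,n]=r
        print(c,n,[(round(q["conf"],2),np.round(q["location"]),int(q["pixels"].sum())) for q in r])
    out[c]=im
pickle.dump(out,open("m.pkl","wb"))
crop(out["scene"],200,140,390,270,"cs.png"); crop(out["top"],110,130,310,270,"ct.png")
print(manip.get_state()["clock"])
E
```

```text
scene canister [(0.71, array([273., 187.]), 770), (0.58, array([282., 205.]), 787)]
scene cover_foot [(0.75, array([270., 187.]), 736)]
scene tray_in [(0.94, array([328., 197.]), 1687), (0.28, array([238., 196.]), 220)]
scene pan_in [(0.73, array([166., 234.]), 1430), (0.16, array([281., 206.]), 669)]
scene latch [(0.71, array([240., 197.]), 281)]
scene part_box [(0.67, array([282., 169.]), 300)]
scene regulator [(0.79, array([200., 199.]), 369), (0.41, array([268., 188.]), 775)]
top canister [(0.82, array([225., 171.]), 772)]
top cover_foot [(0.85, array([242., 189.]), 1275)]
top tray_in [(0.93, array([158., 198.]), 4146)]
top pan_in [(0.59, array([354., 213.]), 1964), (0.58, array([366., 282.]), 1949)]
top latch [(0.57, array([255., 235.]), 547)]
top part_box [(0.93, array([199., 247.]), 639)]
top regulator [(0.7, array([302., 253.]), 531), (0.63, array([137., 122.]), 400)]
0.9
```

View pics/cs.png

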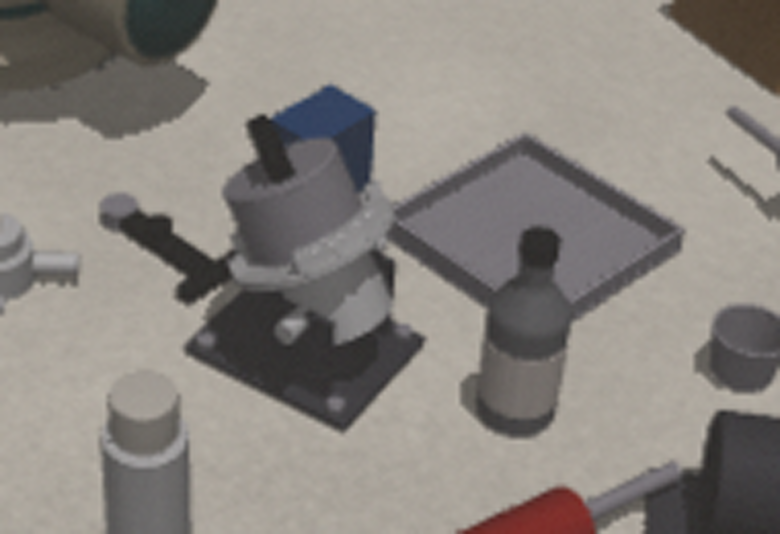

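View pics/ct.png

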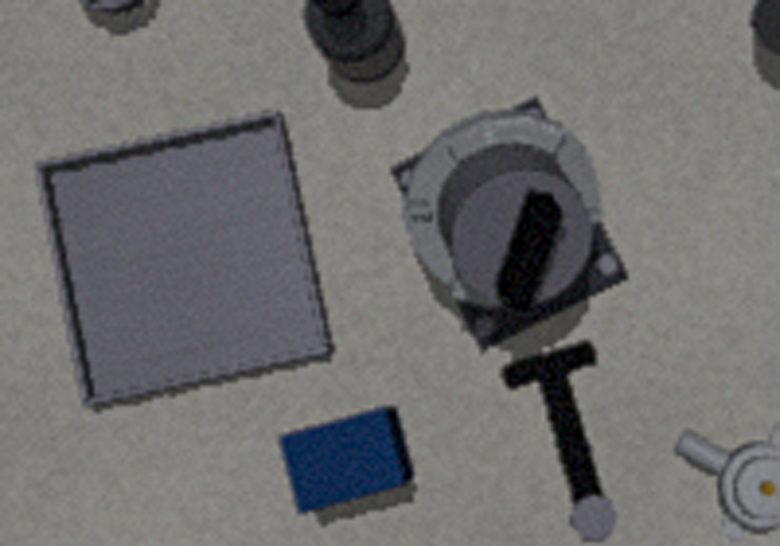

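```bash
cat > fit.py <<'E'
from h import *
import pickle
from scipy.optimize import minimize
def frame(az):
    l=np.array([np.cos(az),np.sin(az),0]); z=np.array([0,0,1.])
    Z=.5*l+np.cos(np.pi/6)*z; X=-np.cos(np.pi/6)*l+.5*z
    return np.c_[X,np.cross(Z,X),Z]
t=np.linspace(0,2*np.pi,49)[:-1]
def circ(r,z): return np.c_[r*np.cos(t),r*np.sin(t),0*t+z]
def box(a,b,z0,z1): return np.array([[i*a/2,j*b/2,z] for i in(-1,1) for j in(-1,1) for z in(z0,z1)])
BELL=np.r_[circ(.046,0),circ(.046,.058)]; BAR=box(.07,.018,.058,.091); FL=circ(.066,0)
LUGS=box(.12,.014,0,.006)
def fill(c,P,img):
    h=cv2.convexHull(proj(c,P).astype(np.float32)).reshape(-1,2)
    cv2.fillConvexPoly(img,np.round(h*16).astype(np.int32),1,cv2.LINE_AA if 0 else 8,4)
E
python3 - <<'E'
from fit import *
o=pickle.load(open("m.pkl","rb"))
for c,(a,b,d,e) in (("scene",(200,140,390,270)),("top",(110,130,310,270))):
    im=o[c].copy()
    for n,col in (("canister",(0,0,255)),("cover_foot",(0,255,0)),("tray_in",(255,0,0))):
        m=o[c,n][0]["pixels"].astype(np.uint8)
        cs,_=cv2.findContours(m,0,2); cv2.drawContours(im,cs,-1,col,1)
    crop(im,a,b,d,e,"mk_%s.png"%c,390,290)
E
cd pics; python3 -c "
import cv2,numpy as np
a=cv2.imread('mk_scene.png');b=cv2.imread('mk_top.png');h=max(a.shape[0],b.shape[0])
p=lambda i:cv2.copyMakeBorder(i,0,h-i.shape[0],0,0,0)
cv2.imwrite('mk.png',np.hstack([p(a),p(b)]))"
```

```text
(no output)
```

View pics/mk.png

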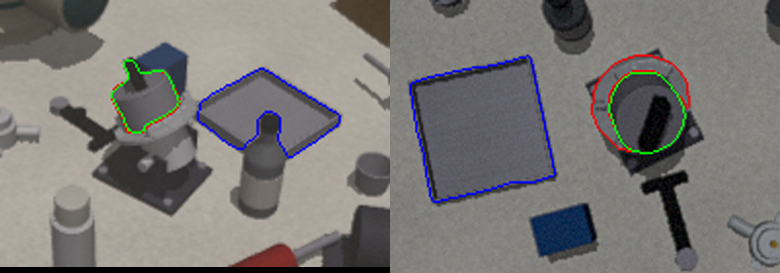

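```bash
cat > fit1.py <<'E'
from fit import *
o=pickle.load(open("m.pkl","rb"))
SC=4
def up(m): return cv2.resize(m.astype(np.uint8),None,fx=SC,fy=SC,interpolation=cv2.INTER_LINEAR)
def render(c,Ps):
    img=np.zeros((384*SC,512*SC),np.uint8)
    for P in Ps:
        h=cv2.convexHull(((proj(c,P)+.5)*SC-.5).astype(np.float32)).reshape(-1,2)
        cv2.fillConvexPoly(img,np.round(h*16).astype(np.int32),1,8,4)
    return img
cs=up(o["scene","cover_foot"][0]["pixels"]); ct=up(o["top","cover_foot"][0]["pixels"])
ut=up(o["top","cover_foot"][0]["pixels"]|o["top","canister"][0]["pixels"])
g=o["top"].max(2); bar=np.zeros((384,512),bool); bar[175:215,225:258]=g[175:215,225:258]<45
n,lab,st,_=cv2.connectedComponentsWithStats(bar.astype(np.uint8)); bar=lab==lab[190,245]; print(n,bar.sum())
bt=up(bar)
def iou(a,b): return (a&b).sum()/(a|b).sum()
def parts(p):
    F=frame(p[3]); th=p[4]; C=F@R.from_euler('z',th).as_matrix(); s=p[:3]
    w=lambda P:P@C.T+s
    return w(BELL),w(BAR),w(FL),w(LUGS),np.r_[FL,FL-[0,0,.008]]@F.T+s
def cost(p):
    B,K,Fl,L,Fd=parts(p)
    i=[iou(render("scene",[B,K]),cs),iou(render("top",[B,K]),ct),iou(render("top",[B,K,Fd]),ut),iou(render("top",[K]),bt)]
    return 4-sum(i)
if __name__=="__main__":
    c0=onplane("top",(240,183),.10)
    best=None
    for z in (.08,.1,.12):
      for az in (3.3,3.6):
        c0=onplane("top",(240,183),z); 
        r=minimize(cost,[*c0[:2],z,az,-.7],method="Nelder-Mead",options=dict(initial_simplex=np.array([c0.tolist()+[az,-.75]]+[(np.r_[c0,az,-.75]+d).tolist() for d in np.diag([.02,.02,.02,.2,.2])]),maxfev=600))
        print(r.fun,r.x,np.degrees(r.x[3:]))
        if best is None or r.fun<best.fun: best=r
    np.save("fit.npy",best.x)
    p=best.x
    for c,(a,b,d,e) in (("scene",(220,140,310,220)),("top",(190,140,290,220))):
        im=cv2.resize(o[c],None,fx=SC,fy=SC,interpolation=cv2.INTER_CUBIC)
        for P,col in zip(parts(p),((0,255,0),(0,0,255),(255,0,0),(0,255,255),(255,255,0))):
            h=cv2.convexHull(((proj(c,P)+.5)*SC-.5).astype(np.float32)); cv2.polylines(im,[h.astype(np.int32)],True,col,1)
        crop(im,a*SC,b*SC,d*SC,e*SC,"ov_%s.png"%c,390,400)
    a=cv2.imread('pics/ov_scene.png');b=cv2.imread('pics/ov_top.png');h=max(a.shape[0],b.shape[0])
    pd=lambda i:cv2.copyMakeBorder(i,0,h-i.shape[0],0,0,0)
    cv2.imwrite('pics/ov.png',np.hstack([pd(a),pd(b)]))
E
python3 fit1.py
```

```text
4 468
0.6031513838656712 [ 0.53619069  0.03065672  0.11371564  3.59644224 -0.71523297] [206.06096157 -40.9798308 ]
0.6044802192093552 [ 0.53601319  0.03058002  0.11397829  3.59093622 -0.70148263] [205.74549004 -40.19199408]
0.6054119134110572 [ 0.53618145  0.03007533  0.11423992  3.58080638 -0.68800892] [205.16509283 -39.42000766]
0.6062837227287945 [ 0.53617252  0.03065134  0.11400542  3.57988533 -0.73412248] [205.11232071 -42.06211951]
0.6049879361009896 [ 0.53610019  0.03033785  0.11458996  3.58274623 -0.69003937] [205.27623826 -39.53634381]
0.6045596329170921 [ 0.53604301  0.03072614  0.11472907  3.59669437 -0.7134224 ] [206.07540782 -40.87609235]
```

View pics/ov.png

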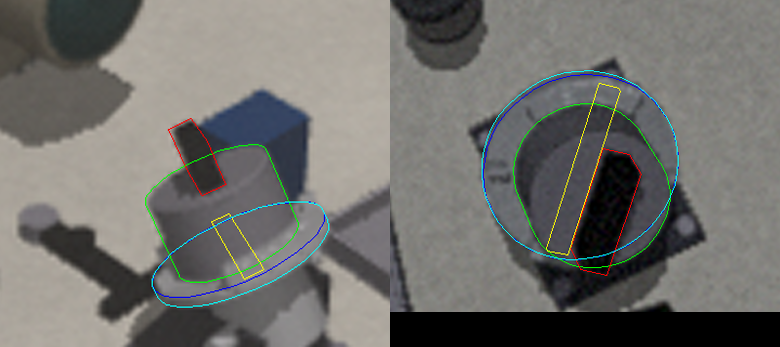

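Run:
```python
from fit1 import *
import scipy.optimize as so
# tray: fit square outside 180 with top at 0.025 and bottom at 0, both masks
def tcost(p,c="top"):
    P=box(.18,.18,0,.025)@R.from_euler('z',p[2]).as_matrix().T+[p[0],p[1],0]
    return 1-iou(render(c,[P]),up(o[c,"tray_in"][0]["pixels"]))
g=onplane("top",o["top","tray_in"][0]["location"],.015)
r=minimize(tcost,[g[0],g[1],.2],method="Nelder-Mead",options=dict(initial_simplex=[[g[0],g[1],.2],[g[0]+.01,g[1],.2],[g[0],g[1]+.01,.2],[g[0],g[1],.35]]))
print("tray",r.fun,r.x, tcost(r.x,"scene"))
PAN=np.r_[circ(.066,0),circ(.07,.03)]
def pcost(p,c,i): return 1-iou(render(c,[PAN+[p[0],p[1],0]]),up(o[c,"pan_in"][i]["pixels"]))
for c,i in (("top",0),("top",1),("scene",0)):
    g=onplane(c,o[c,"pan_in"][i]["location"],.015)
    r=minimize(pcost,g[:2],args=(c,i),method="Nelder-Mead",options=dict(initial_simplex=[g[:2],g[:2]+[.01,0],g[:2]+[0,.01]]))
    print("pan",c,i,r.fun,r.x, o[c][o[c,"pan_in"][i]["pixels"]].mean(0))
for n in ("part_box","regulator","latch"): print(n,onplane("top",o["top",n][0]["location"],.04))
# hand pixels (800x600 view)->raw 0.64
for n,u,z in (("oil",(312,213),.085),("oil top",(306,198),.17),("spray top",(500,187),.18),("sender",(555,203),.05)): print(n,onplane("top",np.array(u)*.64,z))
p=np.load("fit.npy");F=frame(p[3]);s=p[:3]
print("T",s+F[:,2]*.058,"bartop",s+F[:,2]*.091,"F",F)
```

```text
4 468
tray 0.0335978216314341 [0.50972935 0.26523884 0.21423432] 0.23134457664317898
pan top 0 0.029735717183063448 [ 0.45543462 -0.2922416 ] [91.49541752 83.97505092 84.48014257]
pan top 1 0.06413387607417453 [ 0.26725702 -0.32081438] [31.00102617 75.79168805 12.95844023]
pan scene 0 0.02760512666638093 [ 0.45896855 -0.29309051] [105.84755245 102.84335664 106.39020979]
part_box [0.36642778 0.14057702 0.04      ]
regulator [ 0.35149101 -0.14178952  0.04      ]
latch [ 0.40001755 -0.01251738  0.04      ]
oil [0.66498264 0.13707329 0.085     ]
oil top [0.67090439 0.13635422 0.17      ]
spray top [ 0.68715944 -0.1714129   0.18      ]
sender [ 0.69175864 -0.29086593  0.05      ]
T [0.5101392  0.01791623 0.16394511] bartop [0.4953168  0.01066733 0.19252395] F [[ 0.77797411 -0.4393272  -0.44916356]
 [ 0.38046851  0.89832712 -0.2196636 ]
 [ 0.5         0.          0.8660254 ]]
```

```bash
cat > nav.py <<'E'
import sys
from h import *
def Rt(s): q=s["ee_rot"]; return R.from_quat([q[1],q[2],q[3],q[0]]).as_matrix()
def nav(x,y,z,yaw=None):
    s=manip.get_state(); M=Rt(s); d=M.T@(np.array([x,y,z])-s["position"])*1000
    cy=np.degrees(np.arctan2(M[1,0],M[0,0])); 
    t=0 if yaw is None else -((yaw-cy+180)%360-180)
    print("t",round(s["clock"],2),"pos",np.round(s["position"],4),"yaw",round(cy,1),"tilt",np.round(np.degrees(M[:2,2]),2),"w",round(s["width"],4),"F",np.round(s["contact_force"],1),"q",np.round(s["qpos"],2))
    print("shift mm",np.round(d,1),"turn rad",round(np.radians(t),3),"rows>=",int(np.ceil(max(np.linalg.norm(d)/48,abs(t)/8.5))))
if __name__=="__main__": nav(*map(float,sys.argv[1:]))
E
python3 nav.py .4987 .0124 .25 -110
```

```text
t 0.9 pos [ 0.2485 -0.5186  0.2313] yaw -64.4 tilt [ 0.   -0.01] w 0.0855 F [ 0.7 -0.6 -0.4] q [-1.24  0.28  1.5   0.    1.36 -0.12]
shift mm [-370.7 -455.1  -18.7] turn rad 0.796 rows>= 13
```

>>> drive_tool:
  steps:
    - [-25,-30,-8,0.1,-0.29]
    - [-55,-68,-19,0.2,-0.29]
    - [-86,-106,-19,0.3,-0.29]
    - [-117,-144,-19,0.4,-0.29]
    - [-148,-182,-19,0.5,-0.29]

```text
clock: 1.4
position: [0.3491, -0.3048, 0.2506]
ee_rot: [0.0, -0.686, 0.727, -0.0]
contact_force: [1.1, -1.2, 0.2]
width: 0.03
```

```bash
python3 nav.py .4987 .0124 .25 -110
```

```text
t 1.4 pos [ 0.3491 -0.3048  0.2506] yaw -93.3 tilt [ 0.05 -0.03] w 0.03 F [ 1.1 -1.2  0.2] q [-0.87  0.09  1.69  0.    1.36  0.76]
shift mm [-325.4 -130.9    0.5] turn rad 0.291 rows>= 8
```

>>> drive_tool:
  steps:
    - [-42,-17,0,0.06,-0.29]
    - [-84,-34,0,0.12,-0.29]
    - [-126,-51,0,0.18,-0.29]
    - [-168,-68,0,0.24,-0.29]
    - [-210,-85,0,0.29,-0.29]

```text
clock: 1.9
position: [0.4467, -0.0984, 0.2509]
ee_rot: [0.0, -0.573, 0.82, -0.001]
contact_force: [1.5, 1.0, -0.0]
width: 0.0302
```

```bash
python3 nav.py .4987 .0124 .22 -110
```

```text
t 1.9 pos [ 0.4467 -0.0984  0.2509] yaw -110.1 tilt [ 0.1  -0.06] w 0.0302 F [ 1.5  1.  -0. ] q [-0.37  0.08  1.7  -0.    1.35  1.55]
shift mm [-121.9  -10.7   30.8] turn rad -0.001 rows>= 3
```

>>> drive_tool:
  steps:
    - [-42,-4,5,0,-0.29]
    - [-84,-8,14,0,-0.29]
    - [-118,-11,26,0,-0.29]
    - [-122,-11,31,0,-0.29]
    - [-122,-11,31,0,-0.29]

```text
clock: 2.4
position: [0.4985, 0.0131, 0.219]
ee_rot: [-0.001, -0.574, 0.819, -0.0]
contact_force: [-0.7, -0.6, 0.5]
width: 0.0304
```

Run:
```python
from nav import *
nav(.4987,.0124,.179,-110)
a=manip.get_image("top");b=manip.get_image("scene")
crop(a,190,130,310,220,"a1.png",390,290);crop(b,200,100,320,190,"b1.png",390,290)
cv2.imwrite("pics/ab1.png",np.hstack([cv2.imread("pics/a1.png")[:285],cv2.imread("pics/b1.png")[:285]]))
```

```text
t 2.4 pos [0.4985 0.0131 0.219 ] yaw -109.9 tilt [-0.03 -0.08] w 0.0304 F [-0.7 -0.6  0.5] q [-0.11  0.17  1.68 -0.    1.29  1.81]
shift mm [ 0.5 -0.5 40. ] turn rad 0.001 rows>= 1
```

View pics/ab1.png

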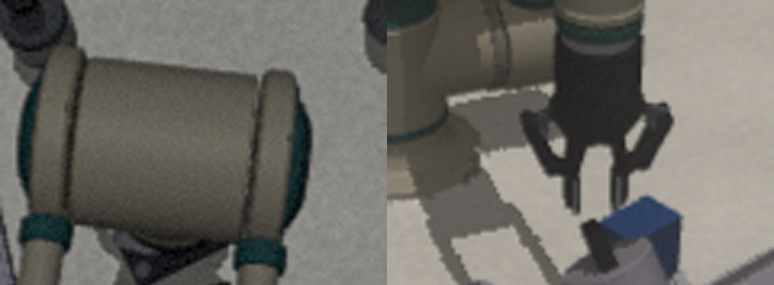

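The scene crop shows the open fingers directly above the black bar (bar at about (605,245) in the crop), straddling it. Descending.

>>> drive_tool:
  steps:
    - [0,0,12,0,-0.29]
    - [0,0,24,0,-0.29]
    - [0,0,32,0,-0.29]
    - [0,0,36,0,-0.29]
    - [0,0,38,0,-0.29]

```text
clock: 3.0
position: [0.4984, 0.0113, 0.1813]
ee_rot: [-0.0, -0.573, 0.82, -0.001]
contact_force: [1.1, 0.3, -0.6]
width: 0.0302
```

Run:
```python
from nav import *
nav(.4987,.0124,.179,-110)
b=manip.get_image("scene");crop(b,220,110,310,200,"b2.png",500,500)
```

```text
t 3.0 pos [0.4984 0.0113 0.1813] yaw -110.1 tilt [ 0.02 -0.1 ] w 0.0302 F [ 1.1  0.3 -0.6] q [-0.12  0.2   1.74 -0.    1.2   1.81]
shift mm [-1.2  0.1  2.3] turn rad -0.002 rows>= 1
```

View pics/b2.png

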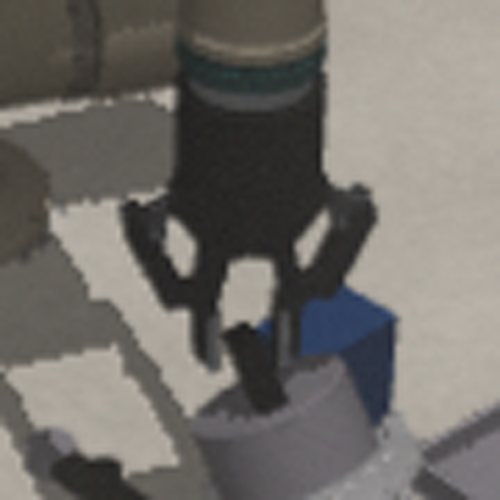

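>>> drive_tool:
  steps:
    - [0,0,2,0,-0.29]
    - [0,0,2,-0.1,-0.29]
    - [0,0,2,-0.22,-0.29]
    - [0,0,2,-0.34,-0.29]
    - [0,0,2,-0.46,-0.29]

```text
clock: 3.55
position: [0.4982, 0.0112, 0.1796]
ee_rot: [0.001, 0.746, -0.666, 0.001]
contact_force: [-1.7, -1.2, 1.5]
width: 0.0307
```

```bash
python3 nav.py .4987 .0124 .179 -10
```

```text
t 3.55 pos [0.4982 0.0112 0.1796] yaw -83.5 tilt [ 0.   -0.13] w 0.0307 F [-1.7 -1.2  1.5] q [-0.12  0.2   1.75 -0.    1.2   1.34]
shift mm [-1.1 -0.6  0.6] turn rad -1.282 rows>= 9
```

>>> drive_tool:
  steps:
    - [0,0,0,-0.12,-0.29]
    - [0,0,0,-0.24,-0.29]
    - [0,0,0,-0.36,-0.29]
    - [0,0,0,-0.48,-0.29]
    - [0,0,0,-0.6,-0.29]

```text
clock: 4.05
position: [0.4981, 0.0111, 0.1798]
ee_rot: [0.001, 0.911, -0.413, 0.001]
contact_force: [-1.2, -0.0, -0.0]
width: 0.03
```

```bash
python3 nav.py .4987 .0124 .179 -10
```

```text
t 4.05 pos [0.4981 0.0111 0.1798] yaw -48.8 tilt [-0.   -0.15] w 0.03 F [-1.2 -0.  -0. ] q [-0.12  0.2   1.75 -0.    1.2   0.74]
shift mm [-0.6 -1.3  0.8] turn rad -0.677 rows>= 5
```

Run:
```python
from nav import *
b=manip.get_image("scene");crop(b,220,110,310,200,"b3.png",500,500)
print(manip.get_state()["moment"])
```

```text
[-0.00922686  0.14029609 -0.02802621]
```

View pics/b3.png

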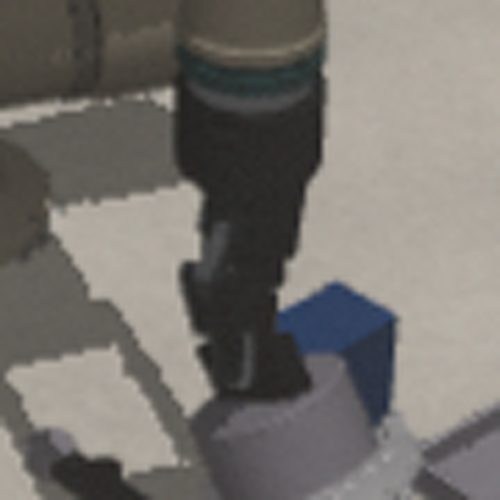

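>>> drive_tool:
  steps:
    - [0,-1,0,-0.14,-0.29]
    - [0,-1,0,-0.28,-0.29]
    - [0,-1,0,-0.42,-0.29]
    - [0,-1,0,-0.55,-0.29]
    - [0,-1,0,-0.66,-0.29]

```text
clock: 4.6
position: [0.4987, 0.0115, 0.1801]
ee_rot: [0.002, 0.996, -0.093, 0.0]
contact_force: [-0.8, -0.5, 1.4]
width: 0.0304
```

Run:
```python
from nav import *
nav(.4987,.0124,.179,-10)
b=manip.get_image("scene");crop(b,220,110,310,200,"b4.png",500,500)
print(manip.get_state()["moment"])
```

```text
t 4.6 pos [0.4987 0.0115 0.1801] yaw -10.7 tilt [-0.   -0.19] w 0.0304 F [-0.8 -0.5  1.4] q [-0.11  0.2   1.75 -0.    1.2   0.07]
shift mm [-0.2 -0.9  1.1] turn rad -0.012 rows>= 1
[-0.13384975  0.13266002 -0.05223004]
```

View pics/b4.png

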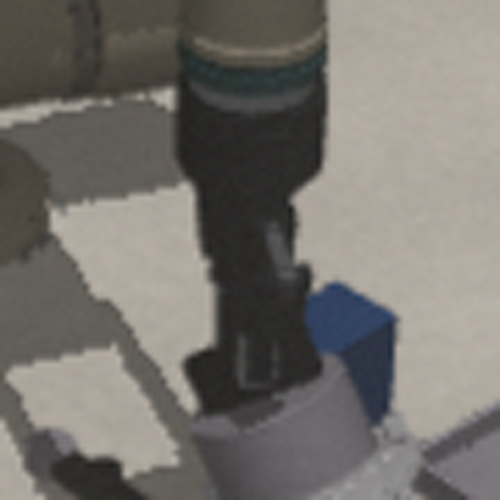

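```bash
cat > ovb.py <<'E'
from fit import *
def ov(c,im,box4,name,ths,S=None,az=None,cols=((0,0,255),(0,255,0),(255,0,0))):
    p=np.load("fit.npy"); a,b,d,e=box4; k=6
    im=cv2.resize(im,None,fx=k,fy=k,interpolation=cv2.INTER_CUBIC)
    for th,col in zip(ths,cols):
        C=frame(p[3])@R.from_euler('z',th,degrees=True).as_matrix()
        for P in (BAR,LUGS):
            h=cv2.convexHull(((proj(c,P@C.T+p[:3])+.5)*k-.5).astype(np.float32)); cv2.polylines(im,[h.astype(np.int32)],True,col,1)
    cv2.imwrite("pics/"+name,im[b*k:e*k,a*k:d*k])
E
python3 - <<'E'
from ovb import *
ov("scene",manip.get_image("scene"),(225,130,315,220),"o4.png",(25,35,45))
E
```

```text
(no output)
```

View pics/o4.png

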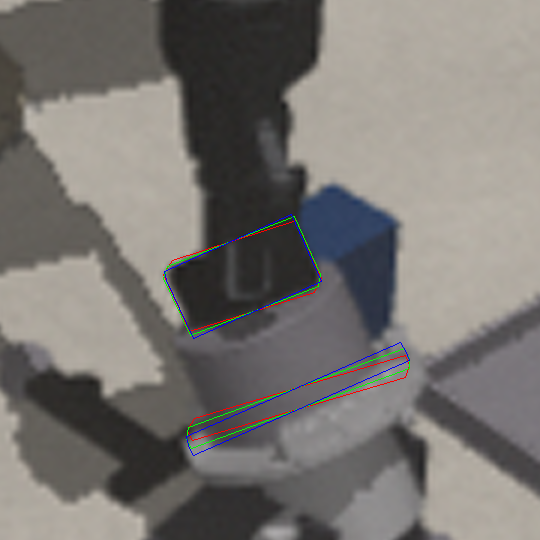

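>>> drive_tool:
  steps:
    - [0,0,0,-0.07,-0.29]
    - [0,0,0,-0.13,-0.29]
    - [0,0,0,-0.16,-0.29]

```text
clock: 5.0
position: [0.4986, 0.0114, 0.18]
ee_rot: [0.002, 1.0, -0.016, -0.0]
contact_force: [-1.3, -1.6, -1.1]
width: 0.0304
```

Run:
```python
from ovb import *
from nav import *
nav(.4987,.0124,.179,-10)
print(manip.get_state()["moment"])
im=manip.get_image("scene")
crop(im,225,150,305,220,"c5.png",500,480)
```

```text
t 5.0 pos [0.4986 0.0114 0.18  ] yaw -1.9 tilt [-0.02 -0.21] w 0.0304 F [-1.3 -1.6 -1.1] q [-0.11  0.2   1.75 -0.    1.2  -0.08]
shift mm [ 0.1 -1.   1. ] turn rad 0.142 rows>= 1
[-0.17004425  0.12847597 -0.10939854]
```

View pics/c5.png

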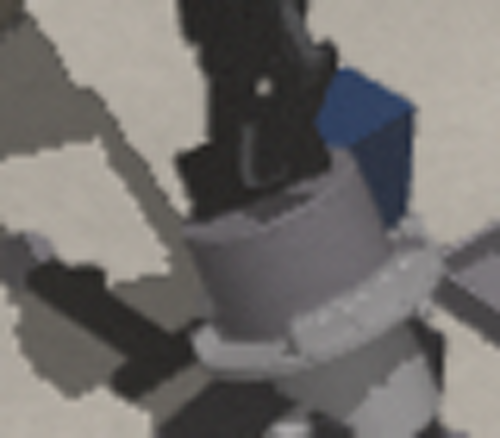

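>>> drive_tool:
  steps:
    - [0,0,0,0.14,-0.29]
    - [0,0,0,0.26,-0.29]
    - [0,0,0,0.26,-0.45]
    - [0,0,0,0.26,-0.6]
    - [0,0,0,0.26,-0.7]
  squeeze: 50

```text
clock: 5.55
position: [0.4982, 0.0114, 0.1805]
ee_rot: [0.002, 0.989, -0.146, -0.0]
contact_force: [-3.4, 0.5, 5.2]
width: 0.0208
```

Run:
```python
from nav import *
nav(.4987,.0124,.179,-10)
print(manip.get_state()["moment"])
im=manip.get_image("scene")
crop(im,225,130,305,220,"c6.png",500,480)
```

```text
t 5.55 pos [0.4982 0.0114 0.1805] yaw -16.7 tilt [-0.03 -0.22] w 0.0208 F [-3.4  0.5  5.2] q [-0.11  0.2   1.75 -0.    1.2   0.18]
shift mm [ 0.1 -1.1  1.5] turn rad -0.118 rows>= 1
[-0.09553628  0.4136526  -0.34660261]
```

View pics/c6.png

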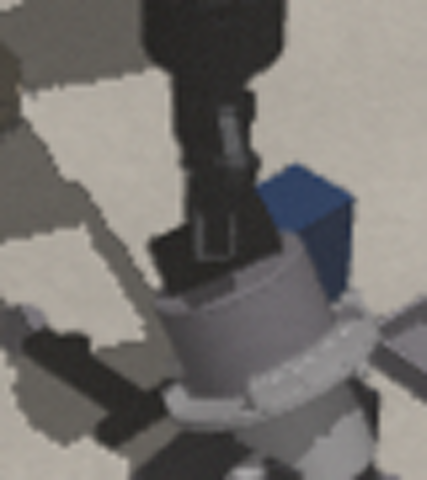

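>>> drive_tool:
  steps:
    - [0,0,0,0,-0.85]
    - [0,0,0,0,-1]
    - [0,0,0,0,-1]
  squeeze: 50

```text
clock: 5.9
position: [0.4983, 0.0113, 0.1806]
ee_rot: [0.002, 0.989, -0.146, 0.0]
contact_force: [-2.3, -0.1, 4.5]
width: 0.0205
```

Run:
```python
from nav import *
s=manip.get_state()["position"]
nav(*(s+np.array([-.449,-.220,.866])*.07))
print(manip.get_state()["moment"])
im=manip.get_image("scene")
crop(im,225,130,305,220,"c7.png",500,480)
```

```text
t 5.9 pos [0.4983 0.0113 0.1806] yaw -16.7 tilt [-0.02 -0.22] w 0.0205 F [-2.3 -0.1  4.5] q [-0.11  0.2   1.75 -0.    1.2   0.18]
shift mm [-25.6  24.  -60.5] turn rad 0.0 rows>= 2
[-0.16666478  0.25065093 -0.32641219]
```

View pics/c7.png

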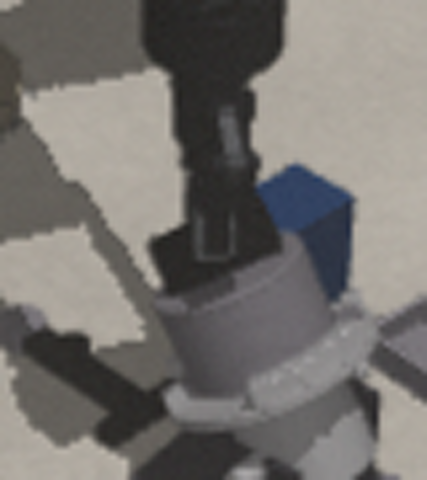

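>>> drive_tool:
  steps:
    - [-2,2,-5,0,-1]
    - [-4,4,-10,0,-1]
    - [-6.5,6,-15,0,-1]
  squeeze: 60

```text
clock: 6.25
position: [0.4906, 0.0069, 0.1963]
ee_rot: [0.002, 0.989, -0.145, 0.0]
contact_force: [0.7, -1.3, 1.2]
width: 0.0173
```

Run:
```python
from nav import *
s=manip.get_state()["position"]
nav(*(s+np.array([-.449,-.220,.866])*.06))
print(manip.get_state()["moment"])
im=manip.get_image("scene")
crop(im,225,120,305,220,"c8.png",500,480)
```

```text
t 6.25 pos [0.4906 0.0069 0.1963] yaw -16.7 tilt [ 0.   -0.27] w 0.0173 F [ 0.7 -1.3  1.2] q [-0.12  0.17  1.74 -0.    1.23  0.17]
shift mm [-21.9  20.6 -51.9] turn rad 0.0 rows>= 2
[-0.35901969 -0.24203036 -0.12489844]
```

View pics/c8.png

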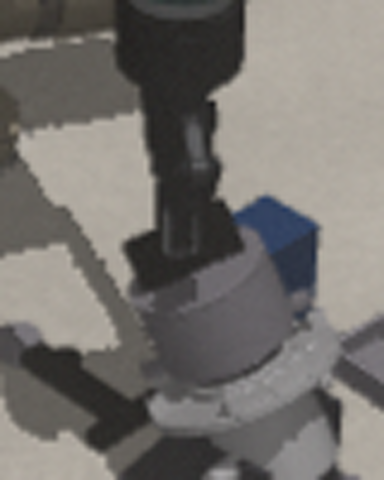

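>>> drive_tool:
  steps:
    - [-4.5,4,-10,0,-1]
    - [-9,8,-21,0,-1]
    - [-13,12,-31,0,-1]
    - [-18,17,-43,0,-1]
    - [-22,21,-55,0,-1]

```text
clock: 6.8
position: [0.4617, -0.0067, 0.253]
ee_rot: [0.002, 0.989, -0.145, -0.0]
contact_force: [0.7, -0.6, -1.9]
width: 0.0171
```

Run:
```python
from nav import *
s=manip.get_state()["position"]
nav(*(s+np.array([-.449,-.220,.866])*.04))
print(manip.get_state()["moment"])
im=manip.get_image("scene")
crop(im,205,90,305,210,"c9.png",500,500)
```

```text
t 6.8 pos [ 0.4617 -0.0067  0.253 ] yaw -16.7 tilt [-0.07 -0.26] w 0.0171 F [ 0.7 -0.6 -1.9] q [-0.16  0.09  1.69 -0.    1.36  0.13]
shift mm [-14.7  13.8 -34.6] turn rad 0.0 rows>= 1
[-0.04414602  0.03107153 -0.00522735]
```

View pics/c9.png

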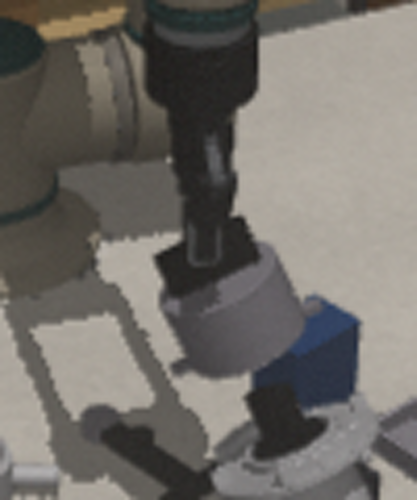

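```bash
python3 nav.py .50 .2325 .31
```

```text
t 6.85 pos [ 0.4622 -0.0072  0.2551] yaw -16.7 tilt [ 0.12 -0.33] w 0.0172 F [-0.3 -0.   0.5] q [-0.16  0.09  1.69 -0.01  1.36  0.13]
shift mm [ -32.6 -240.2  -56.2] turn rad 0.0 rows>= 6
```

>>> drive_tool:
  steps:
    - [-2,-6,-25,0,-1]
    - [-6,-36,-50,0,-1]
    - [-11,-76,-57,0,-1]
    - [-16,-118,-57,0,-1]
    - [-22,-160,-57,0,-1]

```text
clock: 7.35
position: [0.4874, 0.154, 0.3121]
ee_rot: [0.002, 0.989, -0.146, 0.002]
contact_force: [1.7, 0.3, -3.1]
width: 0.017
```

```bash
python3 nav.py .50 .2325 .25
```

```text
t 7.35 pos [0.4874 0.154  0.3121] yaw -16.8 tilt [ 0.22 -0.31] w 0.017 F [ 1.7  0.3 -3.1] q [ 0.17  0.14  1.49 -0.01  1.51  0.47]
shift mm [-10.9 -79.1  61.7] turn rad 0.0 rows>= 3
```

>>> drive_tool:
  steps:
    - [-5,-38,10,0,-1]
    - [-9,-66,30,0,-1]
    - [-11,-79,50,0,-1]
    - [-11,-79,62,0,-1]
    - [-11,-79,62,0,-1]

```text
clock: 7.85
position: [0.4985, 0.2316, 0.2478]
ee_rot: [0.004, 0.989, -0.146, 0.0]
contact_force: [0.4, -1.0, -2.6]
width: 0.0168
```

Run:
```python
from nav import *
import pickle
nav(.50,.2325,.2)
oo={}
for c in ("scene","top"):
    im=manip.get_image(c); oo[c]=im
    r=manip.masks_of(c,"cover_foot"); print([(q["conf"],q["location"],q["pixels"].sum()) for q in r]); oo[c,"m"]=r
oo["s"]=manip.get_state()
pickle.dump(oo,open("m2.pkl","wb"))
crop(oo["scene"],240,70,380,220,"d1.png",400,450); crop(oo["top"],90,130,260,270,"d2.png",400,450)
```

```text
t 7.85 pos [0.4985 0.2316 0.2478] yaw -16.8 tilt [-0.05 -0.44] w 0.0168 F [ 0.4 -1.  -2.6] q [ 0.31  0.23  1.53 -0.01  1.39  0.61]
shift mm [ 1.1 -1.7 47.8] turn rad 0.0 rows>= 1
[(0.61, [329.8, 149.9], np.int64(887)), (0.5, [279.7, 203.4], np.int64(870))]
[(0.75, [158.6, 192.4], np.int64(471))]
```

View pics/d1.png

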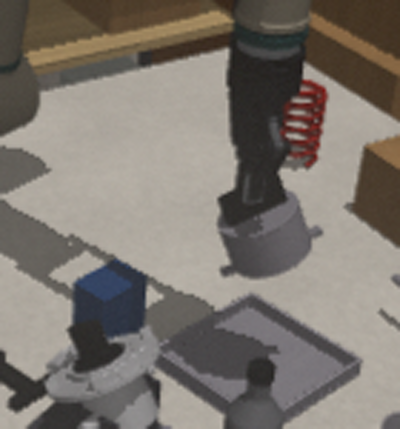

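View pics/d2.png

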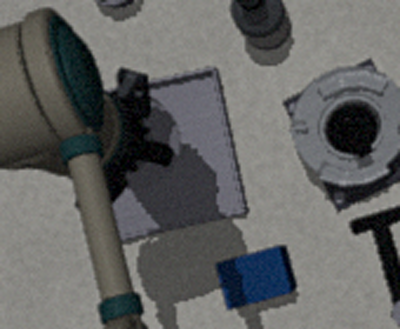

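```bash
cat > fit2.py <<'E'
from fit1 import *
o2=pickle.load(open("m2.pkl","rb")); s=o2["s"]; pos=s["position"]
yaw=np.radians(-16.8)
ms=up(o2["scene","m"][0]["pixels"])
def Rc(b,g): # start: cover x along e (yaw+90), y=-toolx, z up ; pitch b (x up), roll g
    return R.from_euler('z',yaw+np.pi/2).as_matrix()@R.from_euler('YX',[-b,g]).as_matrix()
def pp(q):
    C=Rc(q[0],q[1]); f=pos+[q[2],q[3],q[4]]-C@[0,0,.076]; w=lambda P:P@C.T+f
    return w(BELL),w(BAR),w(LUGS),f
def cost(q): 
    b,k,l,f=pp(q); return 1-iou(render("scene",[b,k,l]),ms)+ .3*np.sum((np.array(q[2:])-[0,0,.008])**2)/.01**2*.05+q[1]**2*.3
if __name__=="__main__":
    for b0 in (.2,.5):
        x0=np.array([b0,0,0,0,.01]); r=minimize(cost,x0,method="Nelder-Mead",options=dict(initial_simplex=[x0]+[x0+d for d in np.diag([.15,.1,.01,.01,.01])],maxfev=800))
        print(r.fun,r.x,np.degrees(r.x[:2]),pp(r.x)[3])
    k=6; im=cv2.resize(o2["scene"],None,fx=k,fy=k,interpolation=cv2.INTER_CUBIC)
    for P,col in zip(pp(r.x)[:3],((0,255,0),(0,0,255),(0,255,255))):
        h=cv2.convexHull(((proj("scene",P)+.5)*k-.5).astype(np.float32)); cv2.polylines(im,[h.astype(np.int32)],True,col,1)
    cv2.imwrite("pics/f2.png",im[110*k:180*k,290*k:370*k])
E
python3 fit2.py
```

```text
4 468
0.13774491597071672 [ 0.3693421   0.00766248  0.00918779 -0.00039365 -0.00412052] [21.16174358  0.43902762] [0.51715831 0.25766189 0.17611025]
0.15467968050952904 [ 0.39446355  0.07590463  0.01228648 -0.00257628 -0.0037535 ] [22.60109671  4.34901481] [0.51578524 0.25859297 0.17738874]
```

View pics/f2.png

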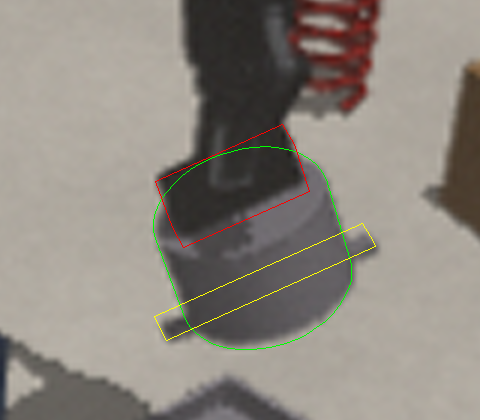

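>>> drive_tool:
  steps:
    - [0,0,35,0,-1]
    - [0,0,75,0,-1]
    - [0,0,110,0,-1]
    - [0,0,130,0,-1]
    - [0,0,136,0,-1]

```text
clock: 8.55
position: [0.5005, 0.2298, 0.1138]
ee_rot: [0.003, 0.989, -0.147, 0.002]
contact_force: [-0.1, 0.5, -3.0]
width: 0.0169
```

>>> drive_tool:
  steps:
    - [0,0,3,0,-1]
    - [0,0,5,0,-1]
  squeeze: 30

```text
clock: 8.75
position: [0.5017, 0.2297, 0.11]
ee_rot: [0.002, 0.989, -0.147, 0.003]
contact_force: [-0.5, 0.2, -0.6]
width: 0.017
```

>>> drive_tool:
  steps:
    - [0,0,2,0,-1]
    - [0,0,4,0,-1]

```text
clock: 8.95
position: [0.5029, 0.23, 0.1073]
ee_rot: [0.002, 0.989, -0.148, 0.005]
contact_force: [0.2, -0.3, -2.0]
width: 0.0168
```

Run:
```python
from nav import *
nav(.50,.2325,.1)
im=manip.get_image("scene")
crop(im,270,110,380,220,"d3.png",500,500)
```

```text
t 8.95 pos [0.5029 0.23   0.1073] yaw -17.0 tilt [ 0.5  -0.26] w 0.0168 F [ 0.2 -0.3 -2. ] q [ 0.31  0.34  1.74 -0.01  1.05  0.61]
shift mm [-3.6 -1.6  7.3] turn rad 0.0 rows>= 1
```

View pics/d3.png

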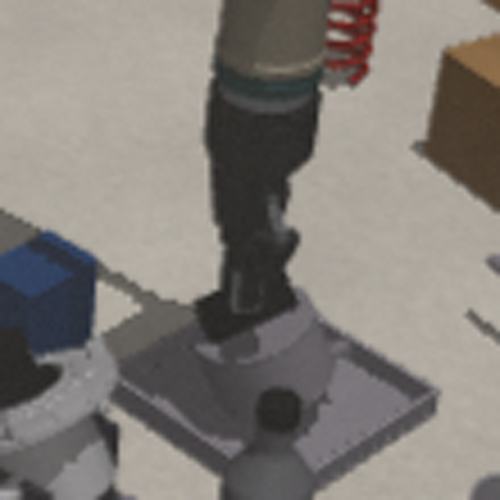

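>>> drive_tool:
  steps:
    - [-1,0,2,0,-1]
    - [-2,0,4,0,-1]
    - [-3,0,6,0,-1]

```text
clock: 9.3
position: [0.4994, 0.2308, 0.1006]
ee_rot: [0.002, 0.989, -0.147, 0.004]
contact_force: [-0.3, -0.1, -2.4]
width: 0.0172
```

```bash
python3 nav.py .50 .2325 .09
```

```text
t 9.3 pos [0.4994 0.2308 0.1006] yaw -17.0 tilt [ 0.42 -0.28] w 0.0172 F [-0.3 -0.1 -2.4] q [ 0.31  0.34  1.76 -0.01  1.04  0.61]
shift mm [ 0.  -1.9 10.6] turn rad 0.0 rows>= 1
```

>>> drive_tool:
  steps:
    - [0,0,2,0,-1]
    - [0,0,4,0,-1]

```text
clock: 9.5
position: [0.5004, 0.232, 0.0982]
ee_rot: [0.0, 0.989, -0.148, 0.005]
contact_force: [1.1, -0.8, 8.8]
width: 0.0166
```

Run:
```python
from nav import *
nav(.50,.2325,.1)
im=manip.get_image("scene")
crop(im,300,140,370,210,"d4.png",500,500)
```

```text
t 9.5 pos [0.5004 0.232  0.0982] yaw -17.0 tilt [ 0.58 -0.13] w 0.0166 F [ 1.1 -0.8  8.8] q [ 0.31  0.34  1.76 -0.01  1.03  0.61]
shift mm [-0.5 -0.4 -1.8] turn rad 0.0 rows>= 1
```

View pics/d4.png

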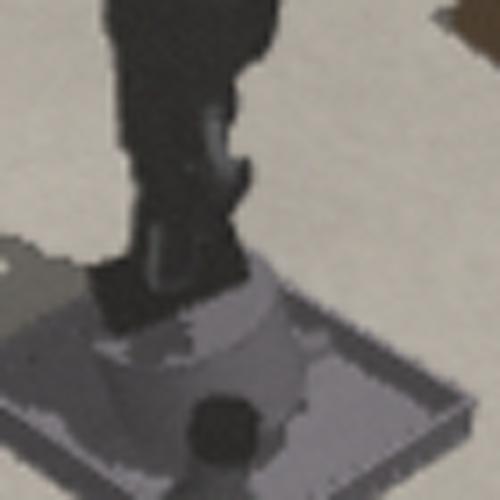

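>>> drive_tool:
  steps:
    - [0,-3.5,1.5,0,-1]
    - [0,-7,3,0,-1]
    - [0,-10,4,0,-1]
    - [0,-13.5,5.5,0,-1]
  squeeze: 25

```text
clock: 9.95
position: [0.5088, 0.245, 0.0946]
ee_rot: [-0.0, 0.989, -0.147, 0.01]
contact_force: [3.1, -1.8, 6.8]
width: 0.0168
```

Run:
```python
from nav import *
nav(.51,.265,.083)
im=manip.get_image("scene")
crop(im,300,140,370,210,"d5.png",500,500)
```

```text
t 9.95 pos [0.5088 0.245  0.0946] yaw -16.9 tilt [ 1.14 -0.14] w 0.0168 F [ 3.1 -1.8  6.8] q [ 0.33  0.36  1.74 -0.01  1.02  0.63]
shift mm [ -4.9 -19.4  11.6] turn rad 0.0 rows>= 1
```

View pics/d5.png

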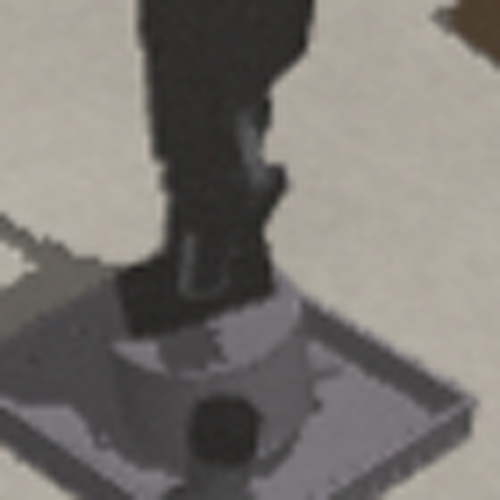

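>>> drive_tool:
  steps:
    - [-1,-4.5,2.5,0,-1]
    - [-2,-9,5,0,-1]
    - [-3,-13.5,8,0,-1]
    - [-4,-18,11,0,-1]

```text
clock: 10.4
position: [0.5151, 0.2652, 0.0854]
ee_rot: [-0.002, 0.989, -0.146, 0.015]
contact_force: [6.7, -0.9, 11.4]
width: 0.0165
```

Run:
```python
from nav import *
nav(.51,.265,.083)
im=manip.get_image("scene")
crop(im,300,140,370,210,"d6.png",500,500)
```

```text
t 10.4 pos [0.5151 0.2652 0.0854] yaw -16.8 tilt [1.71 0.01] w 0.0165 F [ 6.7 -0.9 11.4] q [ 0.36  0.39  1.73 -0.01  1.    0.66]
shift mm [-4.8  1.7  2.2] turn rad 0.0 rows>= 1
```

View pics/d6.png

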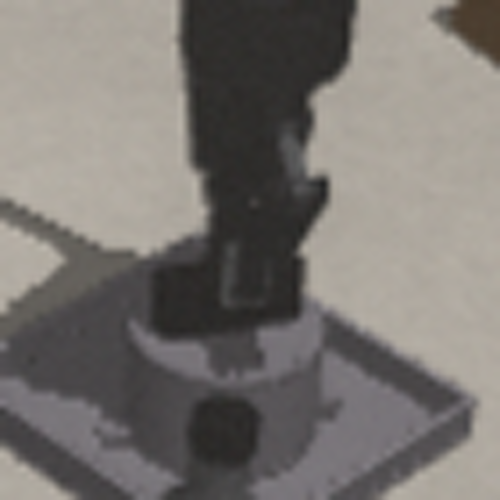

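>>> drive_tool:
  steps:
    - [1,-1.5,1.5,0,-1]
    - [1,-2.5,3,0,-1]

```text
clock: 10.65
position: [0.519, 0.2683, 0.0833]
ee_rot: [-0.003, 0.989, -0.146, 0.017]
contact_force: [2.6, -1.1, 12.3]
width: 0.0168
```

Run:
```python
from nav import *
nav(.51,.265,.083)
im=manip.get_image("scene")
crop(im,300,140,370,210,"d7.png",500,500)
```

```text
t 10.65 pos [0.519  0.2683 0.0833] yaw -16.8 tilt [1.95 0.06] w 0.0168 F [ 2.6 -1.1 12.3] q [ 0.37  0.39  1.73 -0.01  0.99  0.66]
shift mm [-7.7  5.8 -0. ] turn rad 0.0 rows>= 1
```

View pics/d7.png

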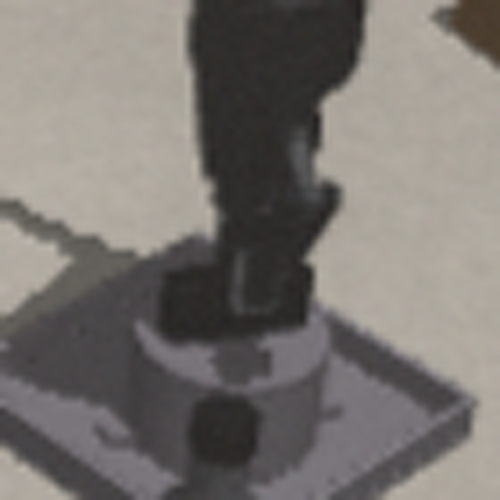

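```bash
cat > ovf.py <<'E'
from fit import *
from nav import Rt
def go(name,ctr,yaw,b=0,z=.005,cam="scene",bx=(300,140,370,210),im=None):
    k=7; im=manip.get_image(cam) if im is None else im; im=cv2.resize(im,None,fx=k,fy=k,interpolation=cv2.INTER_CUBIC)
    C=R.from_euler('z',yaw,degrees=True).as_matrix()@R.from_euler('y',-b,degrees=True).as_matrix()
    for P,col in ((BELL,(0,255,0)),(BAR,(0,0,255)),(LUGS,(0,255,255))):
        h=cv2.convexHull(((proj(cam,P@C.T+[*ctr,z])+.5)*k-.5).astype(np.float32)); cv2.polylines(im,[h.astype(np.int32)],True,col,1)
    cv2.imwrite("pics/"+name,im[bx[1]*k:bx[3]*k,bx[0]*k:bx[2]*k])
E
python3 -c "
from ovf import *
go('d8.png',(.518,.270),73)"
```

```text
(no output)
```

View pics/d8.png

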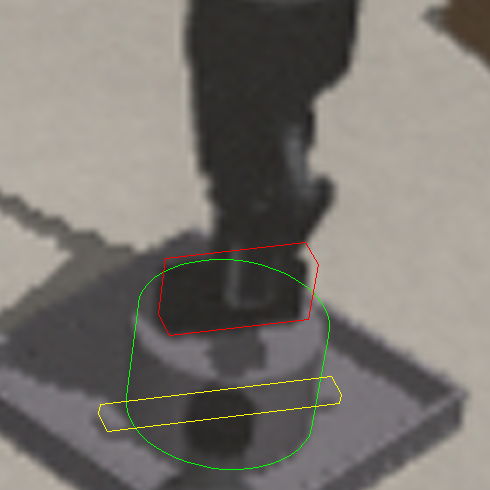

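>>> drive_tool:
  steps:
    - [0,0,0,0,-0.58]
    - [0,0,0,0,-0.52]
    - [0,0,0,0,-0.45]
    - [0,0,0,0,-0.35]
    - [0,0,-1,0,-0.25]

```text
clock: 11.25
position: [0.518, 0.2682, 0.0837]
ee_rot: [-0.003, 0.989, -0.146, 0.016]
contact_force: [-0.2, 0.5, -0.1]
width: 0.0321
```

Run:
```python
from nav import *
nav(.519,.268,.2)
from ovf import go
go('d9.png',(.518,.270),73)
```

```text
t 11.25 pos [0.518  0.2682 0.0837] yaw -16.8 tilt [1.82 0.03] w 0.0321 F [-0.2  0.5 -0.1] q [ 0.37  0.39  1.73 -0.01  0.99  0.66]
shift mm [   4.5   -1.3 -116.2] turn rad 0.0 rows>= 3
```

View pics/d9.png

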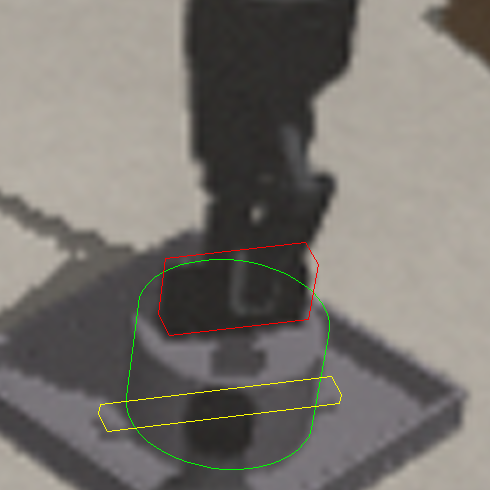

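>>> drive_tool:
  steps:
    - [1,0,-15,0,-0.2]
    - [2,-1,-45,0,-0.1]
    - [4,-1,-90,0,-0.1]
    - [5,-1,-130,0,-0.1]
    - [6,-1,-160,0,-0.1]

```text
clock: 11.8
position: [0.5194, 0.2676, 0.2469]
ee_rot: [-0.003, 0.989, -0.146, 0.017]
contact_force: [1.0, -0.6, -0.3]
width: 0.0383
```

Run:
```python
from h import *
from ovf import go
a=manip.get_image("scene"); b=manip.get_image("top")
go('e0.png',(.518,.270),73,im=a)
crop(b,190,130,290,220,"e1.png",600,500); crop(a,215,140,315,220,"e2.png",600,500)
cv2.imwrite("pics/raw_s3.png",a);cv2.imwrite("pics/raw_t3.png",b)
```

```text
(no output)
```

View pics/e0.png

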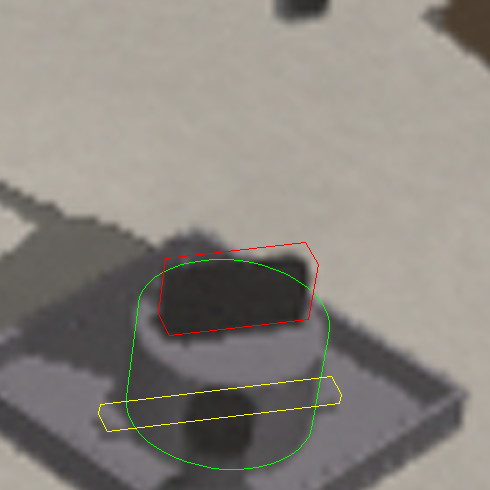

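View pics/e1.png

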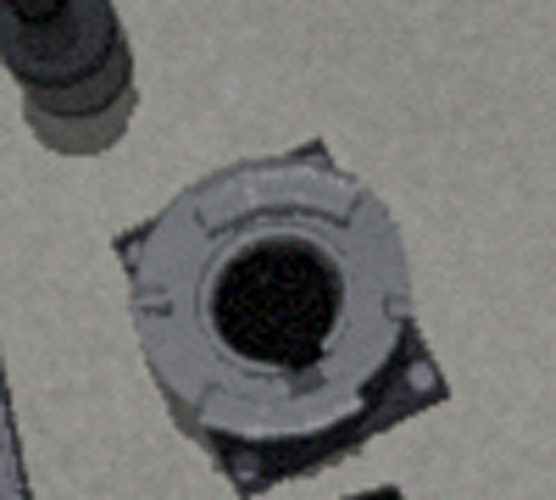

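View pics/e2.png

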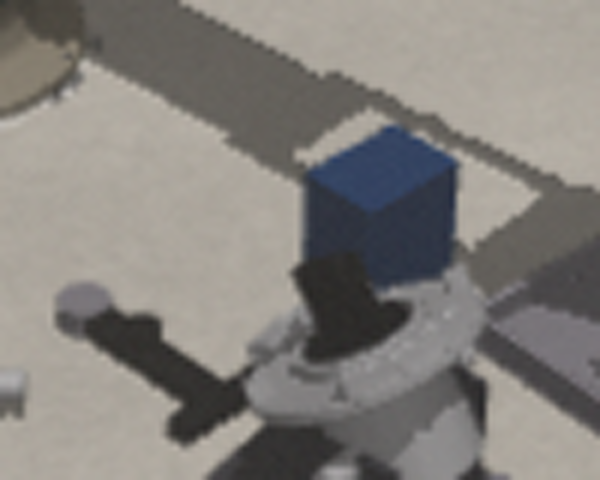

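Run:
```python
from fit import *
a=cv2.imread("pics/raw_s3.png");b=cv2.imread("pics/raw_t3.png")
p=np.load("fit.npy");F=frame(p[3]); s=p[:3]
TAB=box(.034,.018,.078,.118)-[0,0,.07]; PL=circ(.0285,.008); 
outs=[]
for c,im,(x0,y0,x1,y1) in (("scene",a,(255,170,295,210)),("top",b,(215,165,260,205))):
    k=10
    I=cv2.resize(im[y0:y1,x0:x1],None,fx=k,fy=k,interpolation=cv2.INTER_CUBIC)
    if c=="top": I=np.clip(I.astype(int)*4,0,255).astype(np.uint8)
    else: I=np.clip(I.astype(int)*2,0,255).astype(np.uint8)
    J=I.copy()
    for ps,col in ((-15,(0,0,255)),(0,(0,255,0)),(15,(255,128,0))):
        C=F@R.from_euler('z',ps,degrees=True).as_matrix()
        for P in (TAB,PL):
            h=cv2.convexHull(((proj(c,P@C.T+s)-[x0,y0]+.5)*k-.5).astype(np.float32)); cv2.polylines(J,[h.astype(np.int32)],True,col,1)
    outs.append(np.vstack([I[:400],J[:400]])[:, :400])
o=np.hstack(outs); cv2.imwrite("pics/tab.png",cv2.resize(o,None,fx=.74,fy=.74))
```

```text
(no output)
```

View pics/tab.png

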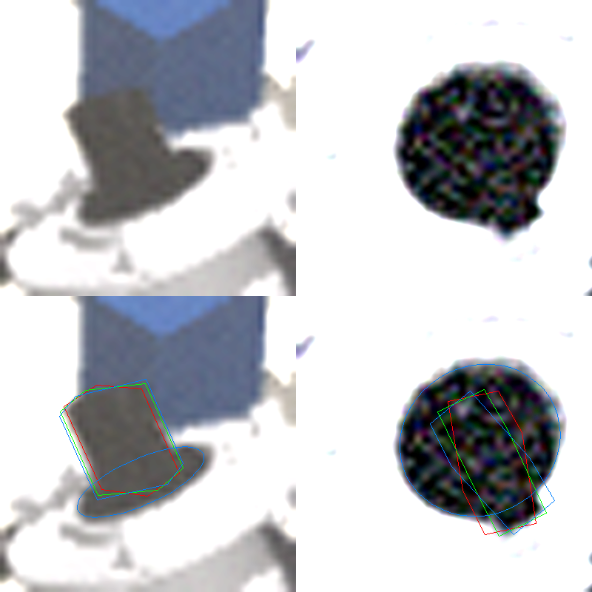

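```bash
python3 nav.py .5186 .0221 .22 -64
```

```text
t 11.9 pos [0.5214 0.2684 0.2494] yaw -16.8 tilt [2.4  0.26] w 0.0387 F [ 0.4  0.6 -1.1] q [ 0.36  0.26  1.48 -0.01  1.36  0.66]
shift mm [ 67.2 237.1  28.2] turn rad 0.824 rows>= 6
```

>>> drive_tool:
  steps:
    - [12,42,-5,0.1,-0.2]
    - [25,88,-5,0.24,-0.2]
    - [38,134,0,0.38,-0.2]
    - [51,180,8,0.53,-0.2]
    - [60,216,16,0.68,-0.2]

```text
clock: 12.4
position: [0.5162, 0.042, 0.2311]
ee_rot: [-0.011, 0.882, -0.47, 0.017]
contact_force: [0.8, -0.4, -0.2]
width: 0.0339
```

```bash
python3 nav.py .5186 .0221 .20 -64
```

```text
t 12.4 pos [0.5162 0.042  0.2311] yaw -56.1 tilt [2.31 0.23] w 0.0339 F [ 0.8 -0.4 -0.2] q [-0.06  0.17  1.65  0.01  1.28  0.92]
shift mm [17.2 10.2 31.1] turn rad 0.137 rows>= 1
```

>>> drive_tool:
  steps:
    - [12,7,5,0.08,-0.2]
    - [17,10,20,0.137,-0.2]
    - [17,10,31,0.137,-0.2]
    - [17,10,31,0.137,-0.2]

```text
clock: 12.8
position: [0.5169, 0.0228, 0.1977]
ee_rot: [-0.011, 0.848, -0.529, 0.014]
contact_force: [-0.4, 0.1, -0.0]
width: 0.034
```

Run:
```python
from nav import *
nav(.5186,.0221,.126,-64)
im=manip.get_image("scene")
crop(im,220,110,310,210,"g1.png",500,500)
```

```text
t 12.8 pos [0.5169 0.0228 0.1977] yaw -63.9 tilt [2.01 0.28] w 0.034 F [-0.4  0.1 -0. ] q [-0.1   0.19  1.71  0.01  1.21  1.02]
shift mm [ 0.6  1.2 71.7] turn rad 0.001 rows>= 2
```

View pics/g1.png

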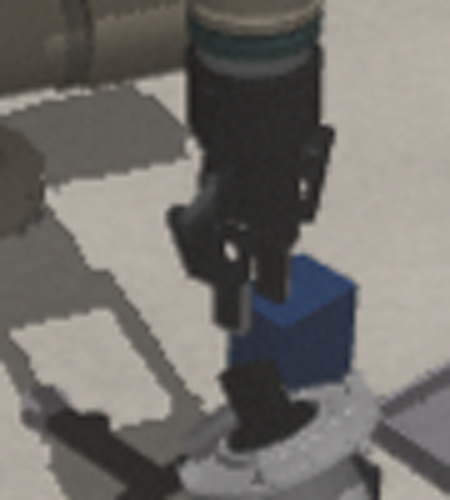

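>>> drive_tool:
  steps:
    - [0.6,1,20,0,-0.2]
    - [0.6,1,40,0,-0.2]
    - [0.6,1,55,0,-0.2]
    - [0.6,1,66,0,-0.2]
    - [0.6,1,71,0,-0.2]

```text
clock: 13.35
position: [0.5195, 0.023, 0.1272]
ee_rot: [-0.012, 0.849, -0.528, 0.014]
contact_force: [0.4, -0.3, 0.1]
width: 0.0342
```

Run:
```python
from nav import *
nav(.5186,.0221,.126,-64)
im=manip.get_image("scene")
crop(im,235,140,305,210,"g2.png",500,500)
```

```text
t 13.35 pos [0.5195 0.023  0.1272] yaw -63.8 tilt [2.08 0.28] w 0.0342 F [ 0.4 -0.3  0.1] q [-0.1   0.26  1.81  0.01  1.04  1.01]
shift mm [0.4 1.3 1.1] turn rad 0.003 rows>= 1
```

View pics/g2.png

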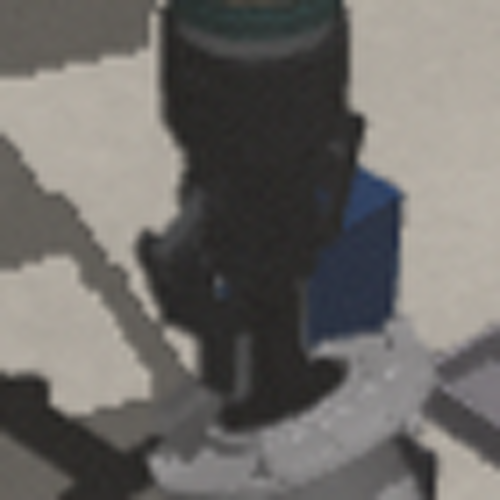

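Tab is between the jaws. Close.

>>> drive_tool:
  steps:
    - [0,0,0,0,-0.4]
    - [0,0,0,0,-0.6]
    - [0,0,0,0,-0.8]
    - [0,0,0,0,-1]
    - [0,0,0,0,-1]
  squeeze: 40

```text
clock: 13.9
position: [0.5197, 0.023, 0.1275]
ee_rot: [-0.012, 0.849, -0.529, 0.014]
contact_force: [-1.0, -0.0, 3.5]
width: 0.0174
```

Run:
```python
from nav import *
s=manip.get_state()["position"]
nav(*(s+np.array([-.449,-.220,.866])*.1))
```

```text
t 13.9 pos [0.5197 0.023  0.1275] yaw -63.8 tilt [2.12 0.29] w 0.0174 F [-1.  -0.   3.5] q [-0.1   0.26  1.81  0.01  1.04  1.01]
shift mm [  1.   46.9 -88.3] turn rad 0.0 rows>= 3
```

>>> drive_tool:
  steps:
    - [0,5,-9,0,-1]
    - [0,10,-19,0,-1]
    - [0,16,-30,0,-1]
    - [1,22,-41,0,-1]
    - [1,28,-53,0,-1]

```text
clock: 14.4
position: [0.4922, 0.0091, 0.1806]
ee_rot: [-0.012, 0.849, -0.529, 0.014]
contact_force: [0.4, -0.0, -2.7]
width: 0.018
```

Run:
```python
from nav import *
nav(*(np.array([.5197,.023,.1275])+np.array([-.449,-.220,.866])*.115))
print(manip.get_state()["moment"])
im=manip.get_image("scene")
crop(im,220,110,310,210,"g3.png",500,500)
```

```text
t 14.4 pos [0.4922 0.0091 0.1806] yaw -63.9 tilt [2.1  0.29] w 0.018 F [ 0.4 -0.  -2.7] q [-0.13  0.17  1.78  0.01  1.15  0.98]
shift mm [  0.1  25.  -47.4] turn rad 0.0 rows>= 2
[-0.04118739  0.09020035 -0.02132057]
```

View pics/g3.png

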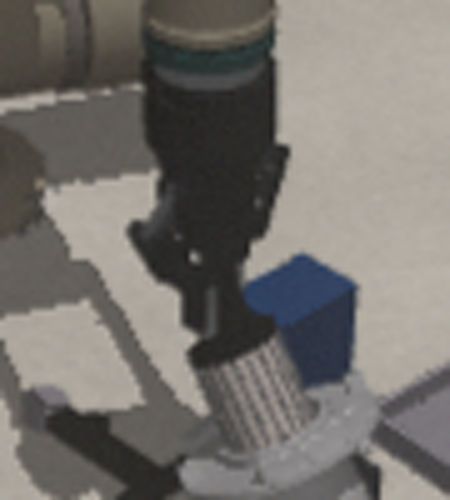

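>>> drive_tool:
  steps:
    - [0,0,-12,0,-1]
    - [0,-6,-18,0,-1]
    - [0,-12.5,-24.5,0,-1]
    - [0,-20,-30,0,-1]
    - [0,-27,-34.5,0,-1]
  squeeze: 25

```text
clock: 14.95
position: [0.5152, 0.0208, 0.2175]
ee_rot: [-0.011, 0.849, -0.529, 0.014]
contact_force: [-3.6, -1.7, -0.8]
width: 0.0174
```

Run:
```python
from nav import *
nav(.5265,.0259,.2224)
print(manip.get_state()["moment"])
im=manip.get_image("scene")
crop(im,220,110,310,210,"g4.png",500,500)
```

```text
t 14.95 pos [0.5152 0.0208 0.2175] yaw -63.8 tilt [2.11 0.24] w 0.0174 F [-3.6 -1.7 -0.8] q [-0.1   0.18  1.68  0.01  1.25  1.01]
shift mm [  0.5 -12.6  -4.4] turn rad 0.0 rows>= 1
[-0.3007853   0.60764422 -0.01068824]
```

View pics/g4.png

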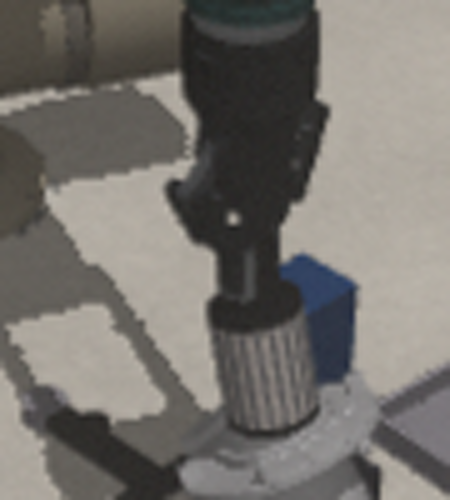

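>>> drive_tool:
  steps:
    - [0,-5,-2.5,0,-1]
    - [0,-10,-4,0,-1]
    - [0,-14.5,-4.5,0,-1]
    - [0,-15.5,-4.5,0,-1]

```text
clock: 15.4
position: [0.5306, 0.028, 0.2236]
ee_rot: [-0.012, 0.849, -0.528, 0.015]
contact_force: [-4.1, -2.1, -1.3]
width: 0.0174
```

Run:
```python
from nav import *
nav(.5265,.0259,.2224)
im=manip.get_image("scene")
crop(im,220,110,310,210,"g5.png",500,500)
```

```text
t 15.4 pos [0.5306 0.028  0.2236] yaw -63.8 tilt [2.22 0.24] w 0.0174 F [-4.1 -2.1 -1.3] q [-0.08  0.19  1.64  0.01  1.27  1.03]
shift mm [0.1 4.6 1. ] turn rad 0.0 rows>= 1
```

View pics/g5.png

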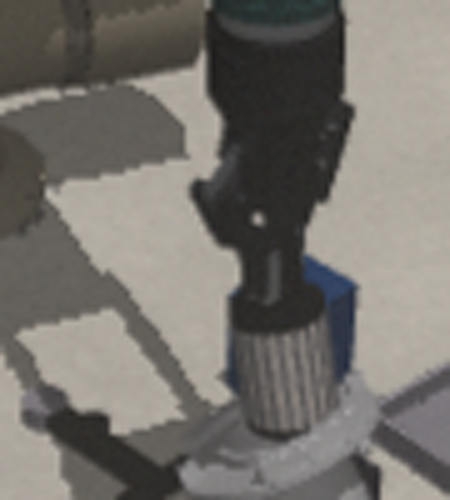

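```bash
cat > ovc.py <<'E'
from nav import *
from fit import circ,box
def go(name,foot,b,az,bx,im=None,yaw=0,k=7,cam="scene"):
    im=manip.get_image(cam) if im is None else im
    im=cv2.resize(im,None,fx=k,fy=k,interpolation=cv2.INTER_CUBIC)
    ax=np.array([-np.sin(az),np.cos(az),0])
    C=R.from_rotvec(ax*np.radians(b)).as_matrix()
    for P,col in ((circ(.0285,0),(0,255,0)),(circ(.0285,.078),(0,0,255))):
        h=((proj(cam,P@C.T+foot)+.5)*k-.5); cv2.polylines(im,[h.astype(np.int32).reshape(-1,1,2)],True,col,1)
    cv2.imwrite("pics/"+name,im[bx[1]*k:bx[3]*k,bx[0]*k:bx[2]*k])
E
python3 - <<'E'
from ovc import *
l=np.array([-.898,-.439,0]); p=manip.get_state()["position"]
im=manip.get_image("scene")
az=np.arctan2(l[1],l[0])
go("g6.png",p-.006*l-[0,0,.091],0,az,(245,150,305,210),im)
E
```

```text
(no output)
```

View pics/g6.png

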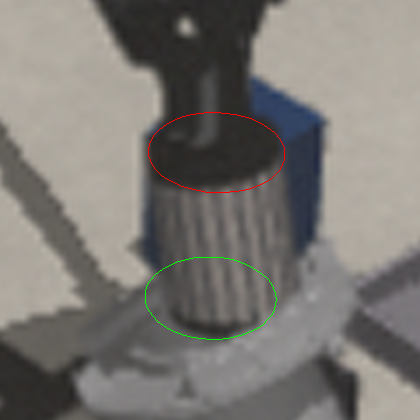

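>>> drive_tool:
  steps:
    - [0,-4,1,0,-1]
    - [0,-8,2,0,-1]
    - [0,-11,2,0,-1]

```text
clock: 15.8
position: [0.5397, 0.0323, 0.2248]
ee_rot: [-0.012, 0.849, -0.528, 0.016]
contact_force: [-8.6, -3.1, 16.6]
width: 0.0168
```

Run:
```python
from ovc import *
l=np.array([-.898,-.439,0]); p=manip.get_state()["position"]
nav(*p)
im=manip.get_image("scene")
az=np.arctan2(l[1],l[0])
go("g7.png",p-.006*l-[0,0,.091],0,az,(245,150,305,210),im)
```

```text
t 15.8 pos [0.5397 0.0323 0.2248] yaw -63.8 tilt [2.28 0.19] w 0.0168 F [-8.6 -3.1 16.6] q [-0.07  0.21  1.62  0.01  1.28  1.04]
shift mm [0. 0. 0.] turn rad 0.0 rows>= 0
```

View pics/g7.png

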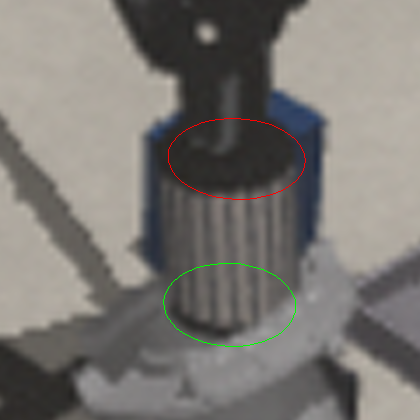

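>>> drive_tool:
  steps:
    - [0,0,-10,0,-1]
    - [0,2,-30,0,-1]
    - [0,4,-55,0,-1]
    - [0,4,-70,0,-1]
    - [0,4,-70,0,-1]

```text
clock: 16.35
position: [0.5367, 0.031, 0.298]
ee_rot: [-0.015, 0.849, -0.528, 0.02]
contact_force: [0.5, 0.2, -1.4]
width: 0.0175
```

Run:
```python
from ovc import *
l=np.array([-.898,-.439,0]); p=manip.get_state()["position"]
nav(.457,-.2925,.26)
im=manip.get_image("scene")
az=np.arctan2(l[1],l[0])
go("g8.png",p-.000*l-[0,0,.089],0,az,(245,120,305,180),im)
```

```text
t 16.35 pos [0.5367 0.031  0.298 ] yaw -63.8 tilt [2.89 0.27] w 0.0175 F [ 0.5  0.2 -1.4] q [-0.08  0.16  1.5   0.01  1.43  1.04]
shift mm [254.5 215.9  32.4] turn rad 0.0 rows>= 7
```

View pics/g8.png

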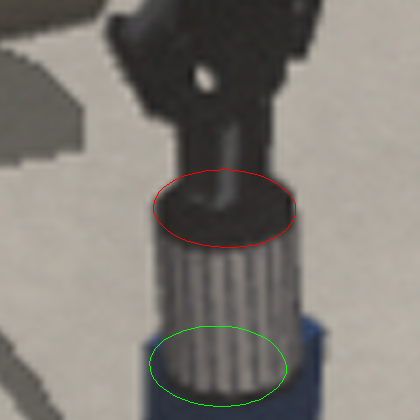

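>>> drive_tool:
  steps:
    - [28,24,0,0,-1]
    - [64,54,0,0,-1]
    - [100,84,0,0,-1]
    - [134,114,0,0,-1]
    - [168,144,0,0,-1]

```text
clock: 16.9
position: [0.4803, -0.1846, 0.2914]
ee_rot: [-0.015, 0.849, -0.528, 0.018]
contact_force: [1.3, -1.1, -1.2]
width: 0.0173
```

```bash
python3 nav.py .454 -.294 .22
```

```text
t 16.9 pos [ 0.4803 -0.1846  0.2914] yaw -63.8 tilt [2.69 0.33] w 0.0173 F [ 1.3 -1.1 -1.2] q [-0.52  0.13  1.55  0.03  1.42  0.59]
shift mm [85.5 75.  69.5] turn rad 0.0 rows>= 3
```

>>> drive_tool:
  steps:
    - [30,26,8,0,-1]
    - [62,54,30,0,-1]
    - [82,72,55,0,-1]
    - [85,75,69,0,-1]
    - [85,75,69,0,-1]

```text
clock: 17.4
position: [0.4522, -0.2934, 0.2168]
ee_rot: [-0.016, 0.848, -0.529, 0.015]
contact_force: [-0.3, 0.9, -1.5]
width: 0.0172
```

Run:
```python
from ovc import *
l=np.array([-.898,-.439,0]); p=manip.get_state()["position"]
nav(.454,-.294,.105)
im=manip.get_image("scene"); t=manip.get_image("top")
go("h1.png",p-[0,0,.090],0,0,(135,150,205,230),im)
crop(t,300,160,410,260,"h2.png",400,400)
```

```text
t 17.4 pos [ 0.4522 -0.2934  0.2168] yaw -64.0 tilt [2.44 0.59] w 0.0172 F [-0.3  0.9 -1.5] q [-0.73  0.21  1.63  0.04  1.27  0.38]
shift mm [  0.3   3.4 111.7] turn rad 0.0 rows>= 3
```

View pics/h1.png

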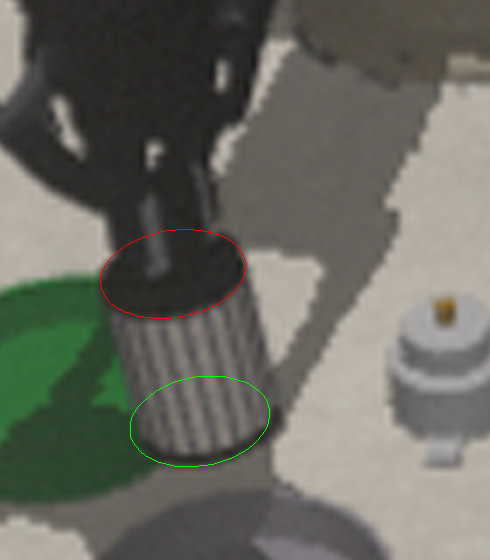

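View pics/h2.png

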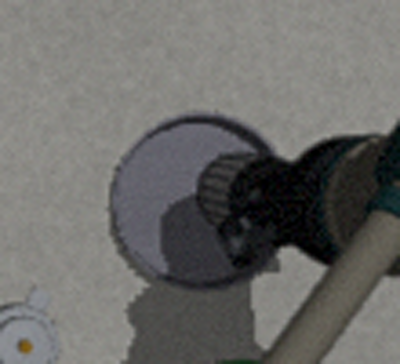

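>>> drive_tool:
  steps:
    - [0,1,25,0,-1]
    - [0,2,60,0,-1]
    - [0,3,88,0,-1]
    - [0,3,102,0,-1]
    - [0,3,108,0,-1]

```text
clock: 18.0
position: [0.4567, -0.2926, 0.1113]
ee_rot: [-0.016, 0.849, -0.528, 0.018]
contact_force: [-0.2, 0.4, -1.7]
width: 0.0177
```

>>> drive_tool:
  steps:
    - [0,0,2,0,-1]
    - [0,0,4,0,-1]

```text
clock: 18.2
position: [0.4581, -0.2928, 0.1085]
ee_rot: [-0.016, 0.849, -0.528, 0.019]
contact_force: [-0.1, 0.0, -2.9]
width: 0.0174
```

>>> drive_tool:
  steps:
    - [0,0,2,0,-1]
    - [0,0,4,0,-1]
    - [0,0,5.5,0,-1]

```text
clock: 18.5
position: [0.4586, -0.2929, 0.1034]
ee_rot: [-0.015, 0.849, -0.528, 0.02]
contact_force: [-0.8, 0.5, -2.4]
width: 0.0177
```

Run:
```python
from ovc import *
p=manip.get_state()["position"]
nav(.457,-.2925,.095)
go("h3.png",np.array([p[0],p[1],p[2]-.09]),0,0,(120,180,200,260))
```

```text
t 18.5 pos [ 0.4586 -0.2929  0.1034] yaw -63.7 tilt [2.85 0.32] w 0.0177 F [-0.8  0.5 -2.4] q [-0.72  0.32  1.79  0.04  1.    0.37]
shift mm [-1.3  1.7  8.4] turn rad 0.0 rows>= 1
```

View pics/h3.png

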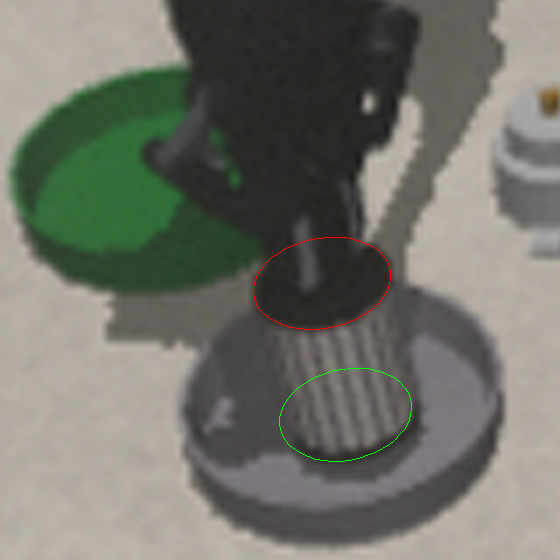

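>>> drive_tool:
  steps:
    - [0,0,2,0,-1]
    - [0,0,4,0,-1]
  squeeze: 20

```text
clock: 18.75
position: [0.4586, -0.2928, 0.099]
ee_rot: [-0.016, 0.849, -0.528, 0.019]
contact_force: [0.8, -0.3, -2.2]
width: 0.0173
```

>>> drive_tool:
  steps:
    - [0,0,2,0,-1]
    - [0,0,3,0,-1]

```text
clock: 18.95
position: [0.4586, -0.2928, 0.0957]
ee_rot: [-0.016, 0.849, -0.528, 0.019]
contact_force: [0.4, 0.8, -1.4]
width: 0.0174
```

>>> drive_tool:
  steps:
    - [0,0,1.5,0,-1]
    - [0,0,3,0,-1]

```text
clock: 19.15
position: [0.4591, -0.2929, 0.0933]
ee_rot: [-0.016, 0.849, -0.528, 0.019]
contact_force: [-1.5, 2.3, 10.9]
width: 0.0176
```

>>> drive_tool:
  steps:
    - [0,0,1.5,0,-1]
    - [0,0,2,0,-1]

```text
clock: 19.35
position: [0.4594, -0.2928, 0.0932]
ee_rot: [-0.016, 0.849, -0.528, 0.02]
contact_force: [-2.6, 3.3, 14.5]
width: 0.0174
```

>>> drive_tool:
  steps:
    - [0,0,1.5,0,-1]
    - [0,0,2,0,-1]

```text
clock: 19.55
position: [0.4595, -0.2927, 0.0932]
ee_rot: [-0.016, 0.849, -0.528, 0.02]
contact_force: [-2.2, 2.2, 15.1]
width: 0.0175
```

Run:
```python
from ovc import *
p=manip.get_state()["position"]
nav(.457,-.2925,.095)
go("h4.png",np.array([p[0],p[1],.005]),0,0,(120,180,200,260))
```

```text
t 19.55 pos [ 0.4595 -0.2927  0.0932] yaw -63.7 tilt [2.9  0.31] w 0.0175 F [-2.2  2.2 15.1] q [-0.72  0.33  1.81  0.05  0.97  0.37]
shift mm [-1.3  2.  -2. ] turn rad 0.0 rows>= 1
```

View pics/h4.png

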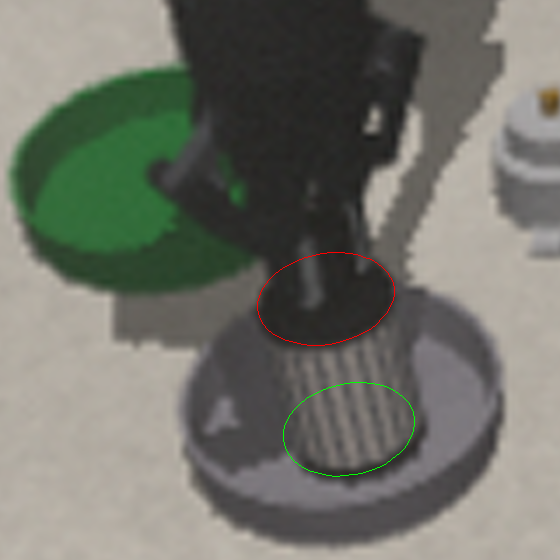

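>>> drive_tool:
  steps:
    - [0,0,0,0,-0.59]
    - [0,0,0,0,-0.57]
    - [0,0,0,0,-0.54]
    - [0,0,0,0,-0.48]
    - [0,0,0,0,-0.35]

```text
clock: 20.1
position: [0.4594, -0.2927, 0.0929]
ee_rot: [-0.016, 0.849, -0.528, 0.02]
contact_force: [0.3, 0.4, -0.2]
width: 0.0278
```

Run:
```python
from ovc import *
p=manip.get_state()["position"]
nav(p[0],p[1],.2)
go("h5.png",np.array([p[0],p[1],.005]),0,0,(120,180,200,260))
```

```text
t 20.1 pos [ 0.4594 -0.2927  0.0929] yaw -63.7 tilt [2.88 0.33] w 0.0278 F [ 0.3  0.4 -0.2] q [-0.72  0.33  1.81  0.05  0.97  0.37]
shift mm [   1.8   -5.1 -106.9] turn rad 0.0 rows>= 3
```

View pics/h5.png

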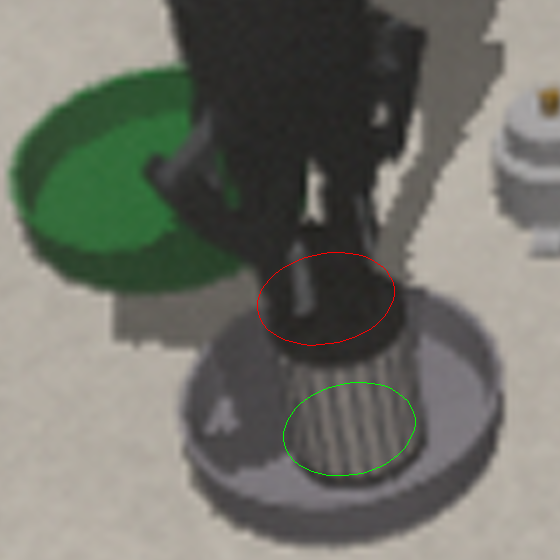

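>>> drive_tool:
  steps:
    - [0,-0.5,-8,0,-0.25]
    - [0.5,-1.5,-30,0,-0.2]
    - [1,-3,-65,0,-0.2]
    - [1.5,-5,-110,0,-0.2]
    - [2,-7,-150,0,-0.2]

```text
clock: 20.65
position: [0.459, -0.2922, 0.2455]
ee_rot: [-0.016, 0.849, -0.528, 0.02]
contact_force: [0.6, -0.8, 0.5]
width: 0.034
```

>>> drive_tool:
  steps:
    - [0,45,-15,0,-0.2]
    - [0,90,-20,0,-0.2]
    - [0,120,-20,0,-0.2]
    - [0,120,-20,0,-0.2]

```text
clock: 21.05
position: [0.3476, -0.3466, 0.2606]
ee_rot: [-0.015, 0.848, -0.529, 0.02]
contact_force: [1.5, -0.0, -0.1]
width: 0.034
```

Run:
```python
from ovc import *
nav(.4,-.3,.2)
a=manip.get_image("scene"); b=manip.get_image("top")
go("i1.png",np.array([.463,-.290,.005]),0,0,(120,180,200,260),a)
cv2.imwrite("pics/i2.png",cv2.resize(b,(800,600),interpolation=cv2.INTER_CUBIC))
cv2.imwrite("pics/i3.png",cv2.resize(a,(800,600),interpolation=cv2.INTER_CUBIC))
```

```text
t 21.05 pos [ 0.3476 -0.3466  0.2606] yaw -64.0 tilt [2.86 0.19] w 0.034 F [ 1.5 -0.  -0.1] q [-0.96  0.11  1.64  0.04  1.36  0.15]
shift mm [-20.  -64.6  63.2] turn rad 0.0 rows>= 2
```

View pics/i1.png

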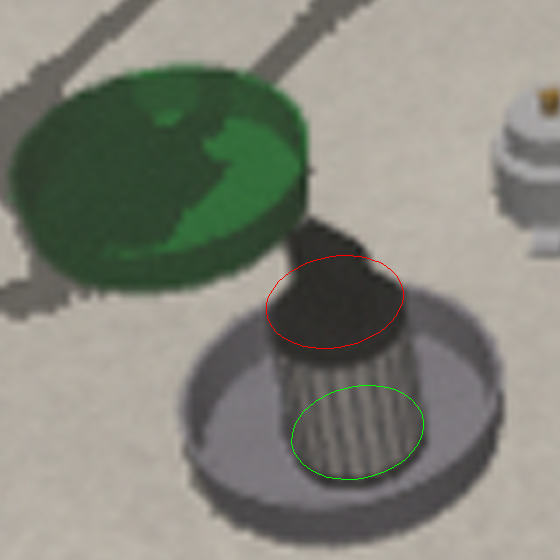

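View pics/i2.png

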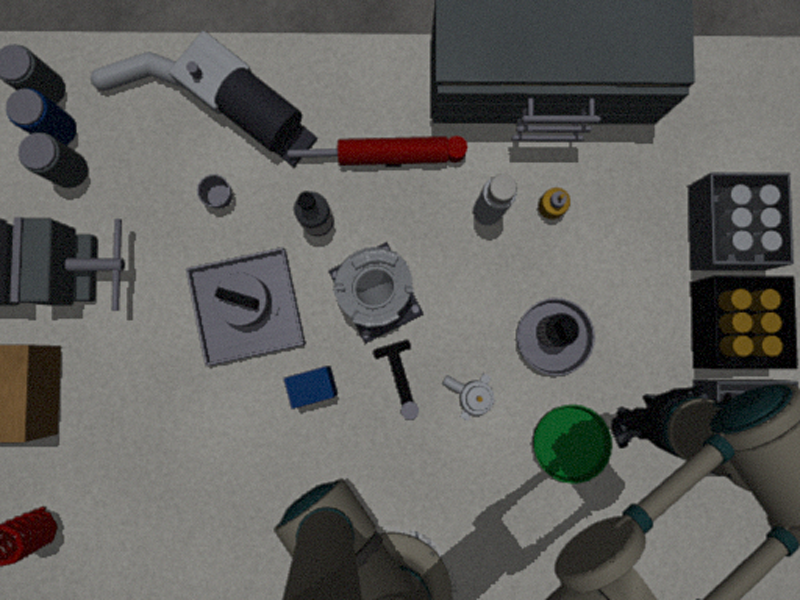

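View pics/i3.png

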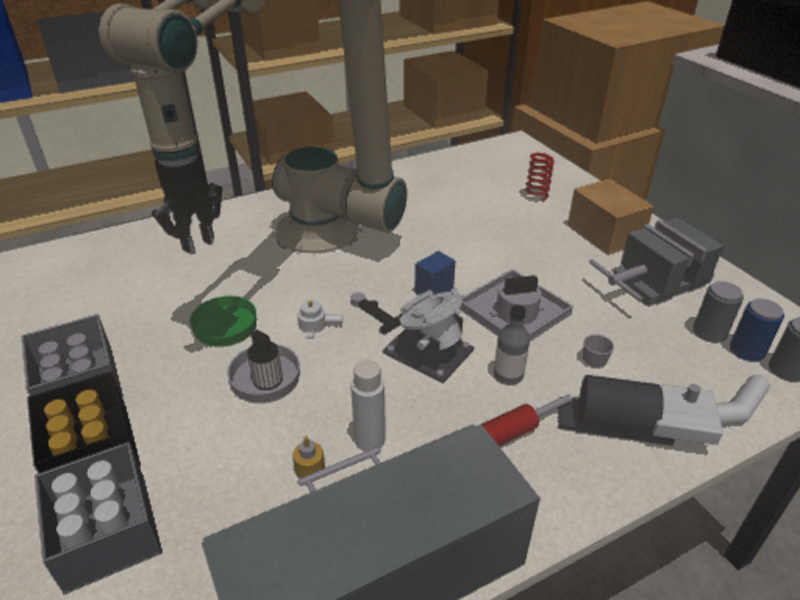

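Run:
```python
from rig import manip
print(manip.sign_off())
```

```text
the job is handed in; nothing more can be done
None
```

I carried out the whole job and handed it in at about 21 s of the 62 s allowed. The hand-in reported no verdict, so the checks below are my own.

**What I did**
- **Turning the cover:** the tool could only point straight down. I straddled the bar with loosely open jaws and turned the cover an estimated 80° or more to free its lugs, then gripped it and lifted it off along the leaning axis.
- **Cover to tray:** I lowered it until one lug touched the tray floor. I then moved the grip in an arc until it lay flat, and released it.
- **Cartridge to pan:** I drew it out by the tab and tipped it upright against the lip of the canister mouth. I then set it in the grey pan, not the green look-alike, and released it.

**Last checks**
- **Final pictures:** the cover is flat in the tray with its bar up, matching a drawn flat outline to a few mm. The cartridge stands upright near the middle of the pan. The gripper was open and clear of both, and the other parts look unmoved.
- **Forces:** the highest readings I saw were about 12 N setting down the cover and 15 N setting down the cartridge.

**What was less certain**
- **Cover angle:** the fingers hid the bar, so one picture could not show its angle clearly. I judged the turn from the jaw angle, less the play, and from the twist building up as it neared the stop.
- **Tool tilt:** the tool drifted up to about 3° off vertical.
- **Force at the lip:** tipping the cartridge upright briefly pushed about 17 N upward on the tool, against the canister lip.
- **Outline match:** the last cartridge outline was about 1 pixel off in position, though its direction agreed with upright.

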